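Change over the stamps in a lock-up chase

TASK

Change over the stamps in the lock-up chase by working its slim knurled ring, which must be turned without touching the fixed collars above and below it. First take out the old stamp (the one with the round lug) and stand it on the nylon punching pad; then run the jaw right back to its open stop with the ring, stand every stamp from the pocket tray upright on the bed between the jaws, side by side and crosswise as the old one stood, and turn the ring clockwise until the sprung jaw clamps the whole row tight. Leave the awl, slicker and marker where they lie.

Things in the scene. Friction and masses are not known exactly. Their poses are not given: they have to be found in the camera images.
- chase: steel lock-up chase, fixed: plate 224 (x) x 76 (y) x 8 mm; origin at the centre of its underside. Along its x: fixed jaw (12 thick, 64 wide, top at z 20 mm), inner face at x -98; bed (z 8); moving jaw (same height, 23 thick with carriage); ring tower at x +74, y 0. Jaw gap = 24 mm + 14 mm per rad of lock_ring, at most 96.
- fixed_jaw (a point): middle of the fixed jaw's inner face, 14 mm above the table, 6 mm above the bed
- jaw_mid (a point): middle of the moving jaw's sprung face (the side towards the stamps), at the same height as fixed_jaw
- ring_mid (a point): centre of the knurled aluminium lock ring, on its vertical axis, 56 mm above the table. The ring is 62 mm in diameter and 16 mm high (48 to 64 mm above the table).
- lock_ring (a joint): angle of the lock ring (rad), 5.15 at the open stop, growing counter-clockwise seen from above; the carriage moves away from the fixed jaw by 14 mm per rad. Stays where it is left (friction about 0.3 N m, so the jaw cannot be pushed back by hand); starts at 0 to 0.8. Opening takes several grasps.
- jaw_face (a joint): how far the moving jaw's sprung face is pressed back into its carriage (m): 0 free, 0.0065 bottomed; 2.5 N to begin, then 2.5 N per mm. The clamp is tight when it reads more than 0.002 (0.1 rad of ring is 1.4 mm).
- top_collar: fixed grey collar above the ring, on its axis: 46 mm in diameter, 64 to 76 mm above the table; origin at the centre of its underside. Not to be touched.
- base_collar: fixed grey collar under the ring, on its axis: 50 mm in diameter (54 at its foot), 8 to 48 mm above the table; origin at the centre of its underside. Not to be touched.
- stamp_tray: fixed light wooden pocket tray, 126 (x) x 76 (y) x 13 mm high; origin at the centre of its underside; four pockets side by side along its x at -45, -15, 15, 45 mm, each 24 (x) x 64 (y) mm with a floor 6 mm above the table; a stamp in it lies with its length along the tray's y
- stamp_0: brass stamp with a SQUARE-CORNERED lug: base 20 (x) x 60 (y) x 14 mm, in its middle a lug 12 (x) x 24 (y) x 24 high, 38 mm high in all; 0.18 kg; origin at the centre of its underside, y along its length. Starts upright in a tray pocket; some of the four may be absent. Gripped across the lug's 24 mm from above, fingers stay over its own base.
- stamp_1: brass stamp with a SQUARE-CORNERED lug: base 20 (x) x 60 (y) x 14 mm, in its middle a lug 12 (x) x 24 (y) x 24 high, 38 mm high in all; 0.18 kg; origin at the centre of its underside, y along its length. Starts upright in a tray pocket; some of the four may be absent. Gripped across the lug's 24 mm from above, fingers stay over its own base.
- stamp_2: brass stamp with a SQUARE-CORNERED lug: base 20 (x) x 60 (y) x 14 mm, in its middle a lug 12 (x) x 24 (y) x 24 high, 38 mm high in all; 0.18 kg; origin at the centre of its underside, y along its length. Starts upright in a tray pocket; some of the four may be absent. Gripped across the lug's 24 mm from above, fingers stay over its own base.
- stamp_3: brass stamp with a SQUARE-CORNERED lug: base 20 (x) x 60 (y) x 14 mm, in its middle a lug 12 (x) x 24 (y) x 24 high, 38 mm high in all; 0.18 kg; origin at the centre of its underside, y along its length. Starts upright in a tray pocket; some of the four may be absent. Gripped across the lug's 24 mm from above, fingers stay over its own base.
- old_stamp: the old brass stamp: same base (20 x 60 x 14 mm), but a ROUND lug: a 15 mm neck 8 mm high, on it a cylinder 24 mm in diameter, 16 mm high (22 to 38 mm above the underside); 0.18 kg; origin at the centre of its underside, y along its length. Starts loose on the bed next to the fixed jaw, crosswise (its y along the chase's y).
- punch_pad: cream nylon punching pad, 85 (x) x 120 (y) x 18 mm, loose, 0.24 kg; origin at the centre of its underside
- awl: awl with a wooden handle, 26 x 155 x 26 mm, origin under its middle. A bystander.
- slicker: wooden edge slicker, 22 x 105 x 22 mm, origin under its middle. A bystander.
- marker: marker pen, 16 x 133 x 16 mm, origin under its middle. A bystander.
Mind the look-alikes: they are no part of the job. Leave any red look-alike of the stamp_0 alone.

How it is judged (in metres and radians):
On the way, in this order (a step that is already met when the one before it is completed fails the run):
1. the old stamp stands on the punching pad (x of old_stamp in the frame of punch_pad between -0.04 and 0.04 m and y of old_stamp in the frame of punch_pad between -0.055 and 0.055 m and z of old_stamp in the frame of punch_pad between 0.014 and 0.022 m and angle between old_stamp's own z axis and vertical below 0.12 rad and linear speed of old_stamp below 0.02 m/s), for 0.2 s.
2. the ring is turned fully open (value of joint lock_ring above 5 rad), for 0.2 s.
3. all stamps from the tray stand on the bed between the jaws (x of stamp_0 in the frame of chase between -0.095 and 0.004 m and y of stamp_0 in the frame of chase between -0.012 and 0.012 m and z of stamp_0 in the frame of chase between 0.005 and 0.0115 m and angle between the y axis of each of stamp_0, stamp_1, stamp_2, stamp_3 and the y axis of chase, either way round below 0.2 rad and angle between each of stamp_0, stamp_1, stamp_2, stamp_3's own z axis and vertical below 0.12 rad and x of stamp_1 in the frame of chase between -0.095 and 0.004 m and y of stamp_1 in the frame of chase between -0.012 and 0.012 m and z of stamp_1 in the frame of chase between 0.005 and 0.0115 m and x of stamp_2 in the frame of chase between -0.095 and 0.004 m and y of stamp_2 in the frame of chase between -0.012 and 0.012 m and z of stamp_2 in the frame of chase between 0.005 and 0.0115 m and x of stamp_3 in the frame of chase between -0.095 and 0.004 m and y of stamp_3 in the frame of chase between -0.012 and 0.012 m and z of stamp_3 in the frame of chase between 0.005 and 0.0115 m), for 0.2 s.
At the end, for the whole second after the job is handed in: The old stamp stands upright at rest on the pad (centre 40 mm / 55 mm from its middle at most); every stamp from the tray stands upright on the bed between the jaws, within 12 mm of the middle across, crosswise within 0.2 rad; the row presses the sprung jaw back over 2 mm; ring at rest (all of step 1 and all of step 3 and value of joint jaw_face above 0.002 m and velocity of joint lock_ring between -0.05 and 0.05 rad/s); the robot touches nothing.
It fails at once if the fixed collars above or below the ring are touched by the robot (over 2 N) (contact force between any of the fingers, the arm and top_collar above 2 N or contact force between any of the fingers, the arm and base_collar above 2 N).
It fails at once if the awl, slicker or marker is moved more than 4 cm (distance of any of awl, slicker, marker from where it was at the start of the episode above 0.04 m).
Of stamp_0, stamp_1, stamp_2, stamp_3 only 2 to 4 are there at a start; the rules pass over those that are not, and their reading is None.
At some moment in a run one of punch_pad may be knocked a few centimetres aside while the robot is not near it.
Once in a run the grip may slacken for a moment while it holds something.
It also fails if it takes over 192 s, if anything falls off the work surface, if the arm or the gripper's body presses on something with over 40 N, if the wrist force passes 120 N, or if a joint passes its speed limit or range.

ROBOT

A 6-joint arm with a two-finger parallel gripper is mounted at the origin on a cart in front of the work surface, level with it; the furniture and walls round the work are solid. World frame = base frame: x ahead of the robot, y to its left, z up, the work surface at z = 0. Lengths are in m, angles in degrees, forces in N, time in s.
With the tool pointing down it reaches from about 0.3 to 0.75 m from the base axis. Payload 8.5 kg.
Tool frame: the origin (TCP) lies at the very end of the fingers, on their centre line; the grasp point (between the pads) lies 19 mm behind it; z points along the fingers, y is the line along which they close (so a half turn about z gives the same grasp; the last joint's range is limited). The gripper opens to 85 mm and grips with 20 to 120 N. Pads are 22 mm wide; open, the fingers measure 114 mm over their backs; the gripper's body (76 mm by 85 mm) begins 54 mm behind the grasp point. The pads swing forward as they close: fully open they stand 13 mm farther back than shut.
Start: joints at [58.367, 21.807, 74.336, -0, 83.858, -12.336], TCP at [0.182, 0.519, 0.231] pointing down, gripper open.
Joint ranges: [-178.18, 178.18], [-50.72, 133.34], [12.68, 142.11], [-81.47, 261.47], [9.98, 163.14], [-165.26, 165.26]. Speed limits (degrees/s): [136.94, 136.94, 180, 180, 180, 180].

INTERFACE

Orientations are given as a 3x3 rotation matrix whose columns are the frame's x, y, z axes.
In Python, from rig import env, optics, spotter gives the robot as it stands.
- The arm moves only by the shell command python3 -m crank 'ROWS' [FORCE]. ROWS is JSON, one flat list of numbers, 5 for each row, row after row: the finger opening in cm, from 0 to 8.54, then the shift along the tool's x, y, z in cm, then the turn about the tool's z in rad. A call has exactly 8 rows; each row shifts and turns the commanded pose from where the row before left it, along the tool's axes as they then stand; what a row does not reach is not made up. A row lasts 1/12 s, in which the tool goes at most 41.7 mm and 7.16 degrees, less where a joint would pass 70% of its speed; a pose out of reach is approached as far as the arm can. A call is refused whole if a number of a shift passes 4.17 or a number of a turn 0.125, either way. A call with a gripper value outside its range is refused whole. The fingers move at their own pace and stop on an object; FORCE is the grip in N (left out, the last holds). Time passes only in rows, so rows that do not move let the fingers close, or fill a call up. It gives the time, the measured TCP pose, the force, the opening and the grip force at its end, in the units of the state.
- env.observe(): the state, without advancing time (a new reading comes with each control period).
- optics.get_image(name): name is "scene" or "top" or "wrist"; returns a dict with "color" (400x640x3 uint8, red, green, blue), "intrinsics" (3x3 intrinsics, pixels), "pose" (4x4, takes a point from camera to world coordinates). Camera axes: x right, y up, looking along -z (the intrinsics and any distortion apply to the point x, -y, -z); pixel columns grow to the right and rows downward; lengths in m; the calibration is good to about 2 mm. A picture is of the moment at which its call begins. There is no depth.
- env.close_job(): hands the job in; it is judged then, once.
Trained networks look in a picture, given as the dict that the camera call returned (one of the last four; its "shot" number tells which), for a name from the list of things; names that differ only in an ending like _2 or _b are one class to them, and where a whole thing is asked for, a point or a joint stands for the part that bears it (a point fixed in the world has none). Each returns a list of dicts, best first, with "score" (0 to 1); they miss things now and then, are a little off and sometimes report something else, mostly with a low value. They report only what shows in the picture. A call takes as long as a camera call. They do not tell look-alikes from the thing itself.
- spotter.look_for(picture, query): "at" ([column, row] as shares, 0 to 1, of the picture: columns of its width, rows of its height, amid what is visible of it).
The state is a dict: "time_s": time; "q": joint angles; "qvel": joint speeds; "joint_efforts": joint torques, N m; "position": TCP position; "tool_rot": TCP orientation; "ft_force": force on the tool from outside, world axes, zero at the start; "wrist_torque": the same for the moment, N m; "grip_width": finger opening in m; "gripper_force": force on a finger pad.
Only numpy, scipy, OpenCV 4.12 (cv2) and the standard library are available. Lean on these libraries where they do the work, as an engineer would, in place of code of your own. Each camera call takes 0.05 s, during which the arm holds its last target. There are 200 camera calls.

## Working session

There is one attempt and no reset: what is moved stays moved. The work goes in short steps, Python scripts to look and compute and a shell command to move; the robot and the scene stay as the last step left them, time stands still between calls to the robot, and variables do not carry over. Pictures are saved under pics/ and viewed, at most 14 in all, crops included, and the job is handed in when it is done.

```bash
ls; mkdir -p pics; cat > h.py <<'E'
import numpy as np, cv2
from rig import env, optics, spotter
def shot(n,f=None):
    p=optics.get_image(n)
    if f: cv2.imwrite('pics/'+f,p['color'][:,:,::-1])
    return p
def pix2w(p,u,v,z):
    K=np.array(p['intrinsics']);T=np.array(p['pose'])
    d=np.linalg.solve(K,[u,v,1]);d=T[:3,:3]@np.array([d[0],-d[1],-d[2]])
    o=T[:3,3];return o+d*(z-o[2])/d[2]
def w2pix(p,w):
    K=np.array(p['intrinsics']);T=np.array(p['pose'])
    c=T[:3,:3].T@(np.array(w)-T[:3,3]);c=K@np.array([c[0],-c[1],-c[2]]);return c[:2]/c[2]
def find(p,q,z):
    out=[]
    for d in spotter.look_for(p,q):
        u,v=d['at'][0]*640,d['at'][1]*400
        out.append((round(d['score'],2),round(u),round(v),*np.round(pix2w(p,u,v,z)[:2],4)))
    return out
E
python3 - <<'E'
from h import *
s=env.observe();print({k:np.round(v,3).tolist() for k,v in s.items()})
p=shot('top','top0.png');print(np.array(p['pose']).round(3).tolist(),p['intrinsics'])
for q,z in [('chase',.008),('fixed_jaw',.014),('jaw_mid',.014),('ring_mid',.064),('top_collar',.076),('stamp_tray',.013),('stamp_0',.038),('old_stamp',.038),('punch_pad',.018),('awl',.01),('slicker',.01),('marker',.01)]:
    print(q,find(p,q,z))
shot('scene','scene0.png')
E
```

```text
pics
{'time_s': 0.0, 'q': [58.367, 21.84, 74.386, 0.001, 83.86, -12.336], 'qvel': [0.061, -0.041, -0.046, 0.165, -0.008, -0.037], 'joint_efforts': [-0.001, -44.845, -23.128, -0.0, 0.005, 0.0], 'position': [0.182, 0.519, 0.231], 'tool_rot': [[-0.944, 0.33, -0.001], [0.33, 0.944, -0.001], [0.0, -0.001, -1.0]], 'ft_force': [-0.496, 0.552, 0.3], 'wrist_torque': [-0.019, 0.039, -0.02], 'gripper_force': 0.0, 'grip_width': 0.085}
[[0.029, 0.994, -0.105, 0.372], [-1.0, 0.03, 0.006, 0.108], [0.009, 0.104, 0.994, 1.146], [0.0, 0.0, 0.0, 1.0]] [[447.33980995   0.         319.30808571]
 [  0.         447.33980995 195.48507899]
 [  0.           0.           1.        ]]
chase [(0.87, 330, 209, np.float64(0.4583), np.float64(0.0716))]
fixed_jaw [(0.63, 329, 207, np.float64(0.4623), np.float64(0.0748))]
jaw_mid [(0.41, 297, 216, np.float64(0.4363), np.float64(0.1545))]
ring_mid [(0.49, 357, 207, np.float64(0.4598), np.float64(0.0098))]
top_collar [(0.78, 357, 204, np.float64(0.4666), np.float64(0.0093))]
stamp_tray [(0.74, 345, 164, np.float64(0.5743), np.float64(0.0372))]
stamp_0 [(0.72, 337, 158, np.float64(0.5839), np.float64(0.0603)), (0.7, 370, 165, np.float64(0.5704), np.float64(-0.023)), (0.61, 298, 258, np.float64(0.3331), np.float64(0.1485)), (0.55, 357, 162, np.float64(0.5764), np.float64(0.0083))]
old_stamp [(0.72, 291, 207, np.float64(0.4569), np.float64(0.1694))]
punch_pad [(0.97, 285, 153, np.float64(0.5982), np.float64(0.1909))]
awl [(0.78, 253, 246, np.float64(0.3584), np.float64(0.2634))]
slicker [(0.85, 431, 169, np.float64(0.5678), np.float64(-0.1847))]
marker [(0.69, 292, 207, np.float64(0.4587), np.float64(0.1704)), (0.59, 218, 131, np.float64(0.6517), np.float64(0.3688))]
```

```bash
python3 - <<'E'
import cv2
a=cv2.imread('pics/top0.png');cv2.imwrite('pics/top0c.png',cv2.resize(a[110:290,200:440],None,fx=3.3,fy=3.3,interpolation=cv2.INTER_CUBIC))
E
```

```text
(no output)
```

View pics/top0c.png

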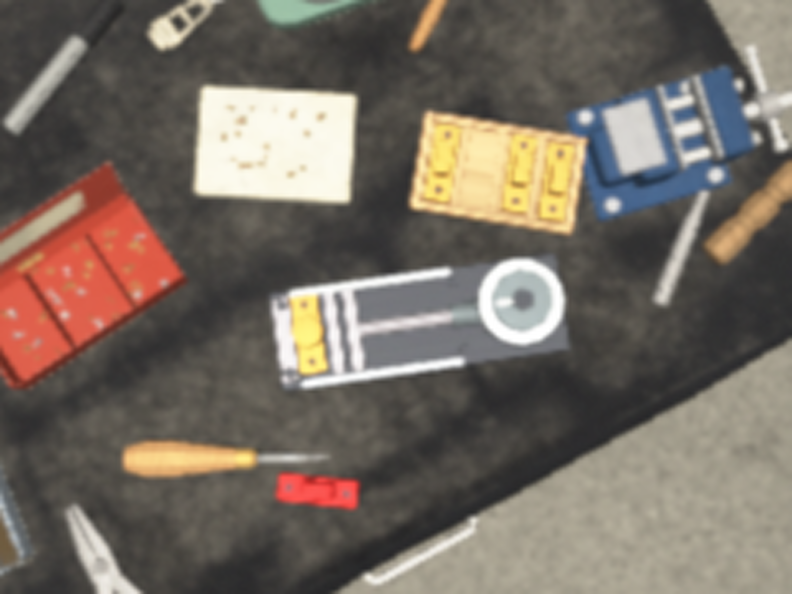

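View pics/scene0.png

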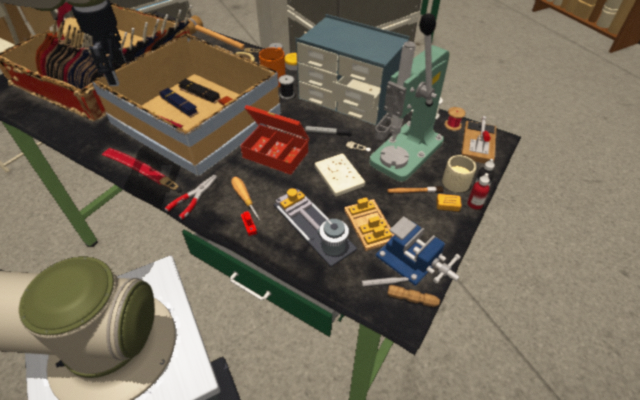

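Top crop (full-image pixels): the old stamp with the round lug is at (291,207) by the fixed jaw. Square-lug stamps are in tray pockets at about (334,160), (357,161) and (369,165), and one pocket is empty. The cream pad is at (285,153). The red look-alike at (298,258) doesn't fit the description (red, outside the tray), so I leave it alone.

```bash
cat >> h.py <<'E'
def plan(x,y,z,ydir=None):
    """tool-frame shift (cm) then turn (rad) to reach TCP x,y,z and tool y along +-ydir"""
    s=env.observe();R=np.array(s['tool_rot']);d=R.T@(np.array([x,y,z])-s['position'])*100
    t=None
    if ydir is not None:
        v=R.T@np.array([ydir[0],ydir[1],0]);t=np.arctan2(-v[0],v[1]);t=[(t+k*np.pi) for k in(-1,0,1)];t=np.round(t,3)
    print('shift',d.round(2),'turn',t,'q6',round(s['q'][5],1),'t',s['time_s'])
E
python3 - <<'E'
from h import *
p=shot('top')
c=lambda u,v,z:pix2w(p,200+u/3.3,110+v/3.3,z)[:2]
for n,L,z in [('chase',[(272,295),(287,390),(568,348),(557,258)],.008),('tray',[(427,110),(411,207),(573,235),(587,137)],.013),('pad',[(201,87),(194,195),(350,203),(357,93)],.018)]:
    P=np.array([c(*a,z) for a in L]);print(n,P.mean(0).round(4),P.round(3).tolist())
    e=(P[3]-P[0]+P[2]-P[1]);print(np.degrees(np.arctan2(e[1],e[0])))
ld=c(308,322,.046);rg=c(522,300,.076);print(ld,rg,np.linalg.norm(ld-rg))
plan(.456,.165,.20,(1,.1))
E
```

```text
chase [0.4608 0.0785] [[0.479, 0.195], [0.406, 0.18], [0.444, -0.035], [0.514, -0.026]]
-80.32825966497998
tray [0.5796 0.021 ] [[0.627, 0.079], [0.55, 0.089], [0.532, -0.037], [0.609, -0.047]]
-98.06168082004804
pad [0.5952 0.1956] [[0.639, 0.255], [0.553, 0.257], [0.551, 0.136], [0.638, 0.134]]
-90.83035580054361
[0.45568765 0.16412893] [0.47412382 0.00736259] 0.15784668624375128
shift [-37.59 -24.36   3.13] turn [-2.007  1.134  4.276] q6 -12.3 t 0.75
```

```bash
python3 -m crank '[8.5,-2.35,-1.52,0,0, 8.5,-2.35,-1.52,0,0, 8.5,-2.35,-1.52,0,0, 8.5,-2.35,-1.52,0,0, 8.5,-2.35,-1.52,0,0, 8.5,-2.35,-1.52,0,0, 8.5,-2.35,-1.52,0,0, 8.5,-2.35,-1.52,0,0]' 60
python3 -m crank '[8.5,-2.35,-1.52,0,0, 8.5,-2.35,-1.52,0,0, 8.5,-2.35,-1.52,0,0, 8.5,-2.35,-1.52,0,0, 8.5,-2.35,-1.52,0,0, 8.5,-2.35,-1.52,0,0, 8.5,-2.35,-1.52,0,0, 8.5,-2.35,-1.52,0,0]'
python3 -m crank '[8,0,0,0,0.12, 7,0,0,0,0.12, 6,0,0,0,0.12, 5,0,0,0,0.12, 4,0,0,0,0.12, 4,0,0,0,0.12, 4,0,0,0,0.12, 4,0,0,0,0.12]'
python3 - <<'E'
from h import *
s=env.observe();print(s['position'],s['q'])
plan(.446,.165,.231,(.986,.168))
p=shot('wrist','w0.png');print(np.array(p['pose']).round(3).tolist(),p['intrinsics'])
print(find(p,'old_stamp',.046),find(p,'fixed_jaw',.014),find(p,'jaw_mid',.014))
E
```

```text
time_s: 1.42
position: [0.3196, 0.341, 0.2315]
tool_rot: [[-0.944, 0.33, 0.0], [0.33, 0.944, 0.0], [-0.0, 0.0, -1.0]]
ft_force: [0.5, 0.4, -0.0]
grip_width: 0.0851
gripper_force: 0.0
time_s: 2.08
position: [0.457, 0.164, 0.2315]
tool_rot: [[-0.944, 0.331, 0.0], [0.331, 0.944, 0.0], [-0.0, 0.0, -1.0]]
ft_force: [0.6, 0.9, 0.2]
grip_width: 0.0851
gripper_force: 0.0
time_s: 2.75
position: [0.4563, 0.1653, 0.2314]
tool_rot: [[-0.265, 0.964, 0.0], [0.964, 0.265, 0.0], [-0.0, 0.0, -1.0]]
ft_force: [0.2, 0.3, -0.2]
grip_width: 0.0401
gripper_force: 0.0
[0.45626284 0.16527594 0.23139529] [ 5.89998487e+00  1.52966158e+01  8.41669490e+01  3.36851395e-05
  8.05255361e+01 -9.45874359e+00]
shift [ 0.25 -1.    0.04] turn [-3.042  0.099  3.241] q6 -9.5 t 2.75
[[0.964, -0.25, -0.086, 0.434], [0.265, 0.913, 0.311, 0.246], [0.001, -0.323, 0.947, 0.374], [0.0, 0.0, 0.0, 1.0]] [[356.91700894   0.         321.65797711]
 [  0.         356.91700894 206.5272507 ]
 [  0.           0.           1.        ]]
[(0.19, 305, 245, np.float64(0.4587), np.float64(0.0944))] [(0.59, 298, 335, np.float64(0.4829), np.float64(-0.0384)), (0.56, 305, 244, np.float64(0.4605), np.float64(0.0798))] [(0.75, 313, 186, np.float64(0.4524), np.float64(0.1465))]
```

View pics/w0.png

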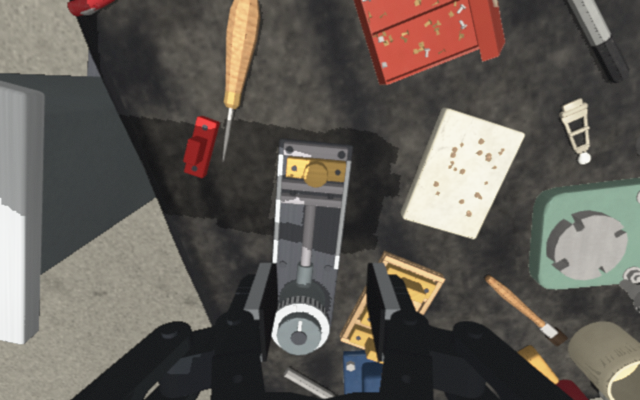

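Wrist view: the old stamp's round lug is at (316,174), with the ring at (300,328), the tray at (393,300) and the pad at (465,172).

```bash
python3 - <<'E'
from h import *
im=cv2.imread('pics/w0.png')
p=shot('wrist')
a=pix2w(p,316,174,.044);b=pix2w(p,299,337,.076);print(a,b,np.linalg.norm((a-b)[:2]))
# plate corners far end z=.008
print([pix2w(p,u,v,.008)[:2].round(4) for u,v in [(279,148),(352,147)]])
c=np.array([.4608,.0785,0]);ax=np.array([.168,-.986,0]);ay=np.array([.986,.168,0])
w=lambda x,y,z:c+ax*x+ay*y+[0,0,z]
for q in [(-.112,.038,.008),(-.112,-.038,.008),(.112,.038,.008),(.112,-.038,.008),(-.088,0,.046),(.074,0,.076),(-.098,.032,.02),(-.098,-.032,.02)]:
    u=w2pix(p,w(*q));print(q,u.round());cv2.circle(im,tuple(int(k) for k in u),2,(0,255,0),-1)
cv2.imwrite('pics/w0c.png',cv2.resize(im[120:370,240:420],None,fx=2.4,fy=2.4,interpolation=cv2.INTER_CUBIC))
E
```

```text
[0.45046518 0.16731167 0.044     ] [0.47760434 0.0083014  0.076     ] 0.16130963425403508
[array([0.4085, 0.1747]), array([0.4802, 0.1962])]
(-0.112, 0.038, 0.008) [351. 148.]
(-0.112, -0.038, 0.008) [277. 140.]
(0.112, 0.038, 0.008) [326. 329.]
(0.112, -0.038, 0.008) [264. 324.]
(-0.088, 0, 0.046) [311. 175.]
(0.074, 0, 0.076) [294. 338.]
(-0.098, 0.032, 0.02) [344. 163.]
(-0.098, -0.032, 0.02) [281. 156.]
```

View pics/w0c.png

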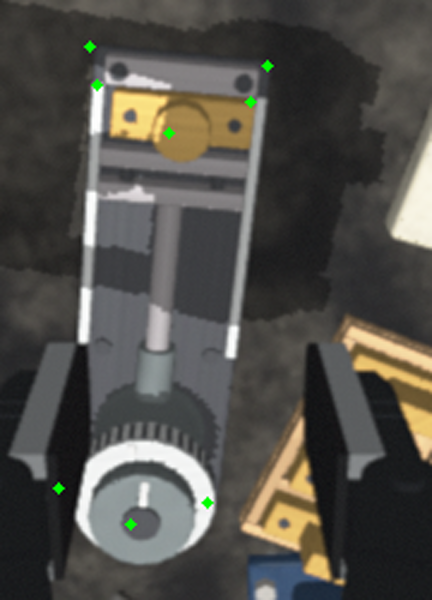

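```bash
python3 - <<'E'
from h import *
plan(.4505,.1673,.11,(.986,.168))
E
```

```text
shift [ 0.35 -0.5  12.14] turn [-3.033  0.109  3.25 ] q6 -10.0 t 3.0
```

```bash
python3 -m crank '[4.5,0.35,-0.5,1.2,0, 4.5,0,0,2,0, 4.5,0,0,2,0, 4.5,0,0,2,0, 4.5,0,0,2,0, 4.5,0,0,2,0, 4.5,0,0,0.9,0.109, 4.5,0,0,0,0]' 
python3 - <<'E'
from h import *
p=shot('wrist','w1.png')
print(find(p,'old_stamp',.046))
plan(.4505,.1673,.024,(.986,.168))
E
```

```text
time_s: 3.67
position: [0.4496, 0.1672, 0.1086]
tool_rot: [[-0.163, 0.987, -0.004], [0.987, 0.163, -0.0], [0.0, -0.004, -1.0]]
ft_force: [0.2, -0.2, 0.9]
grip_width: 0.0451
gripper_force: 0.0
[(0.77, 322, 215, np.float64(0.4488), np.float64(0.175))]
shift [ 0.   -0.02  8.66] turn [-3.141e+00  1.000e-03  3.142e+00] q6 -3.5 t 3.7667
```

View pics/w1.png

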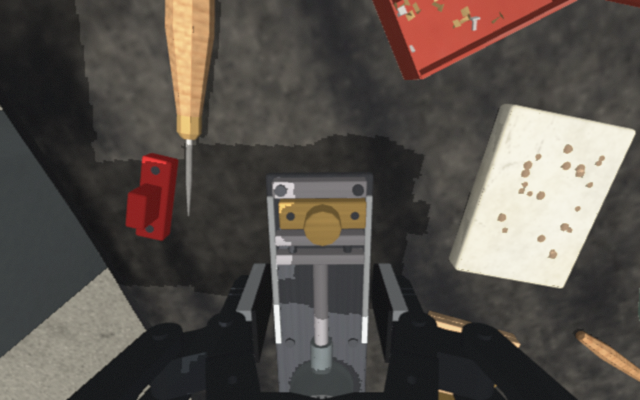

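The old stamp's lug sits at (323,225), squarely aligned with the image. The pad's corners are at (510,105), (634,128), (563,288) and (455,266).

```bash
python3 - <<'E'
from h import *
p=shot('wrist')
a=pix2w(p,323,225.5,.046);print(a)
P=np.array([pix2w(p,u,v,.018)[:2] for u,v in [(510,105),(634,128),(563,288),(455,268)]]);print(P.round(3).tolist(),P.mean(0))
plan(a[0],a[1],.024)
E
```

```text
[0.4517189  0.16787468 0.046     ]
[[0.557, 0.258], [0.641, 0.258], [0.641, 0.137], [0.556, 0.14]] [0.59847021 0.19811111]
shift [0.04 0.07 8.7 ] turn None q6 -3.5 t 3.8167
```

```bash
python3 -m crank '[4.5,0.04,0.07,1.1,0, 4.5,0,0,1.5,0, 4.5,0,0,1.5,0, 4.5,0,0,1.5,0, 4.5,0,0,1.5,0, 4.5,0,0,1,0, 4.5,0,0,0.4,0, 4.5,0,0,0,0]' 
python3 -m crank '[2,0,0,0,0, 2,0,0,0,0, 2,0,0,0,0, 2,0,0,0,0, 2,0,0,0,0, 2,0,0,0,0, 2,0,0,0,0, 2,0,0,0,0]' 70
python3 -m crank '[2,0,0,-1,0, 2,0,0,-1,0, 2,0,0,-1,0, 2,0,0,-1,0, 2,0,0,-1,0, 2,0,0,-1,0, 2,0,0,-1,0, 2,0,0,0,0]'
python3 - <<'E'
from h import *
plan(.5985,.198,.1,(.9999,.015))
E
```

```text
time_s: 4.48
position: [0.4513, 0.1678, 0.0254]
tool_rot: [[-0.166, 0.986, 0.0], [0.986, 0.166, -0.0], [-0.0, 0.0, -1.0]]
ft_force: [-0.7, 0.6, -0.6]
grip_width: 0.0448
gripper_force: 0.0
time_s: 5.15
position: [0.4516, 0.1679, 0.0265]
tool_rot: [[-0.165, 0.986, 0.002], [0.986, 0.165, 0.0], [-0.0, 0.002, -1.0]]
ft_force: [-1.9, -0.2, 5.1]
grip_width: 0.0214
gripper_force: 68.2
time_s: 5.82
position: [0.452, 0.168, 0.0974]
tool_rot: [[-0.165, 0.986, 0.004], [0.986, 0.165, 0.0], [-0.0, 0.004, -1.0]]
ft_force: [0.1, -0.3, -0.7]
grip_width: 0.0212
gripper_force: 68.1
shift [ 0.55 14.95 -0.2 ] turn [-2.991  0.151  3.292] q6 -3.2 t 5.8167
```

```bash
python3 -m crank '[2,0.1,2.1,0,0, 2,0.1,2.1,0,0, 2,0.1,2.1,0,0, 2,0.1,2.1,0,0, 2,0.1,2.1,0,0, 2,0.05,2.2,0,0, 2,0,2.2,0,0, 2,0,0,0,0]'
python3 - <<'E'
from h import *
plan(.5985,.198,.038)
p=shot('wrist','w2.png')
for q,z in(('punch_pad',.018),('old_stamp',.09)):print(find(p,q,z))
p=shot('top');print(find(p,'punch_pad',.018),find(p,'old_stamp',.1))
E
```

```text
time_s: 6.48
position: [0.6001, 0.1979, 0.0946]
tool_rot: [[-0.164, 0.986, 0.002], [0.986, 0.164, 0.0], [-0.0, 0.002, -1.0]]
ft_force: [-1.2, -0.6, -2.9]
grip_width: 0.022
gripper_force: 68.1
shift [ 0.04 -0.17  5.66] turn None q6 -1.9 t 6.4833
[(0.7, 315, 187, np.float64(0.5929), np.float64(0.2191))]
[(0.71, 322, 273, np.float64(0.6003), np.float64(0.1986))]
[] []
```

View pics/w2.png

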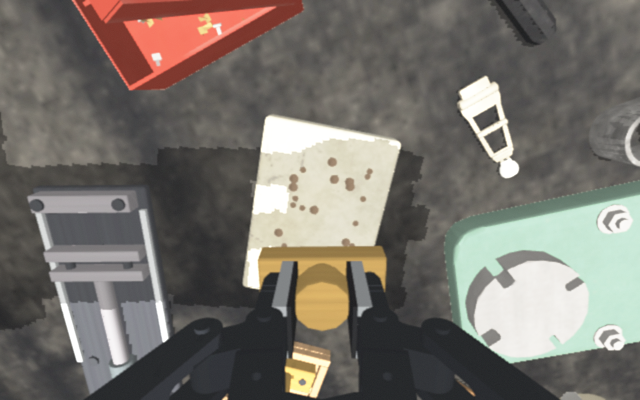

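The stamp is held upright over the near half of the pad, whose corners are at (268,116), (400,146) and (245,288). I'll check that the pad hasn't moved.

```bash
python3 - <<'E'
from h import *
p=shot('wrist')
print([pix2w(p,u,v,.018)[:2].round(3).tolist() for u,v in [(268,116),(400,146),(245,288)]])
E
python3 -m crank '[2,0,-0.15,1,0, 2,0,0,1,0, 2,0,0,1,0, 2,0,0,1,0, 2,0,0,0.7,0, 2,0,0,0.4,0, 2,0,0,0.3,0, 2,0,0,0,0]'
```

```text
[[0.554, 0.257], [0.636, 0.253], [0.552, 0.137]]
time_s: 7.5
position: [0.5956, 0.1974, 0.0407]
tool_rot: [[-0.164, 0.986, -0.001], [0.986, 0.164, -0.0], [0.0, -0.001, -1.0]]
ft_force: [-0.1, 0.0, -1.7]
grip_width: 0.0215
gripper_force: 68.1
```

```bash
python3 -m crank '[2,0,0,0.1,0, 2,0,0,0.1,0, 2,0,0,0.1,0, 2,0,0,0.1,0, 2,0,0,0,0, 2,0,0,0,0, 2,0,0,0,0, 2,0,0,0,0]'
```

```text
time_s: 8.17
position: [0.5958, 0.1975, 0.0374]
tool_rot: [[-0.164, 0.986, 0.0], [0.986, 0.164, 0.0], [-0.0, 0.0, -1.0]]
ft_force: [-0.5, -0.1, -1.8]
grip_width: 0.0215
gripper_force: 68.1
```

```bash
python3 -m crank '[2,0,0,0.1,0, 2,0,0,0.1,0, 2,0,0,0.1,0, 2,0,0,0,0, 2,0,0,0,0, 2,0,0,0,0, 2,0,0,0,0, 2,0,0,0,0]'
```

```text
time_s: 8.83
position: [0.5959, 0.1975, 0.0365]
tool_rot: [[-0.164, 0.986, 0.002], [0.986, 0.164, 0.0], [-0.0, 0.002, -1.0]]
ft_force: [-6.3, -1.4, 14.3]
grip_width: 0.0213
gripper_force: 69.8
```

```bash
python3 -m crank '[3,0,0,0,0, 4.5,0,0,0,0, 4.5,0,0,0,0, 4.5,0,0,0,0, 4.5,0,0,0,0, 4.5,0,0,-0.5,0, 4.5,0,0,-1,0, 4.5,0,0,-1.5,0]'
python3 -m crank '[4.5,0,0,-2,0, 4.5,0,0,-2,0, 4.5,0,0,-2,0, 4.5,0,0,-2,0, 4.5,0,0,-2,0, 4.5,0,0,-2,0, 4.5,0,0,0,0, 4.5,0,0,0,0]'
python3 - <<'E'
from h import *
p=shot('wrist','w3.png')
for q,z in(('punch_pad',.018),('old_stamp',.056),('stamp_0',.044),('ring_mid',.064),('stamp_tray',.013)):print(q,find(p,q,z))
plan(.4770,.0080,.182,(-.168,.986))
E
```

```text
time_s: 9.5
position: [0.5953, 0.1974, 0.0643]
tool_rot: [[-0.164, 0.986, -0.002], [0.986, 0.164, -0.0], [0.0, -0.002, -1.0]]
ft_force: [0.6, -0.2, -0.4]
grip_width: 0.0451
gripper_force: 0.0
time_s: 10.17
position: [0.596, 0.1975, 0.1859]
tool_rot: [[-0.164, 0.986, 0.003], [0.986, 0.164, 0.0], [-0.0, 0.003, -1.0]]
ft_force: [0.5, -0.1, -0.4]
grip_width: 0.045
gripper_force: 0.0
punch_pad [(0.71, 188, 322, np.float64(0.4846), np.float64(0.0296)), (0.7, 320, 166, np.float64(0.5929), np.float64(0.2127))]
old_stamp [(0.93, 322, 190, np.float64(0.596), np.float64(0.2021))]
stamp_0 [(0.92, 293, 306, np.float64(0.5889), np.float64(0.0837)), (0.91, 29, 181, np.float64(0.3585), np.float64(0.1673)), (0.73, 279, 354, np.float64(0.5832), np.float64(0.0266)), (0.62, 275, 378, np.float64(0.5823), np.float64(-0.0026))]
ring_mid [(0.22, 167, 237, np.float64(0.4795), np.float64(0.1451))]
stamp_tray [(0.98, 303, 323, np.float64(0.6026), np.float64(0.0428))]
shift [-16.74 -14.8    0.17] turn [-4.716 -1.575  1.567] q6 -1.9 t 10.4667
```

View pics/w3.png

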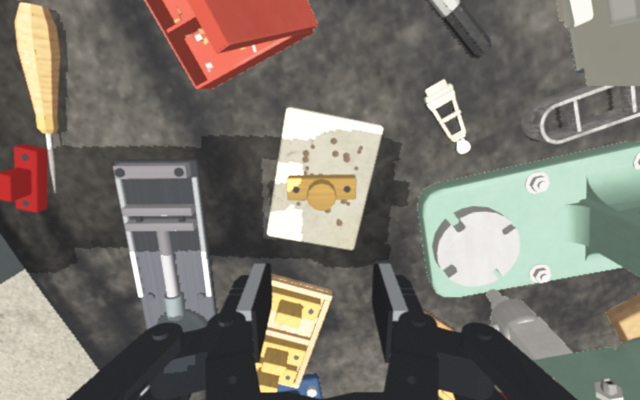

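The old stamp stands on the pad at (322,190). Next is the ring: I move over it and pre-turn the wrist towards one end of joint 6, so that one grasp can sweep nearly the whole opening.

```bash
python3 -m crank '[5.5,-2.1,-1.85,0,0, 6.5,-2.1,-1.85,0,0, 7.5,-2.1,-1.85,0,0, 8.5,-2.1,-1.85,0,0, 8.5,-2.1,-1.85,0,0, 8.5,-2.1,-1.85,0,0, 8.5,-2.1,-1.85,0,0, 8.5,-2.0,-1.85,0,0]'
python3 -m crank '[8.5,0,0,0,0, 8.5,0,0,0,0, 8.5,0,0,0,0, 8.5,0,0,0,0, 8.5,0,0,0,0, 8.5,0,0,0,0, 8.5,0,0,0,0.12, 8.5,0,0,0,0.12]'
python3 - <<'E'
from h import *
print(env.observe()['q'])
p=shot('wrist','w4.png')
plan(.478,.008,.16,(-.168,.986))
E
```

```text
time_s: 11.13
position: [0.4762, 0.0074, 0.184]
tool_rot: [[-0.164, 0.986, -0.001], [0.986, 0.164, 0.0], [0.0, -0.001, -1.0]]
ft_force: [0.5, 0.3, 0.4]
grip_width: 0.0845
gripper_force: 0.0
time_s: 11.8
position: [0.4773, 0.0088, 0.1842]
tool_rot: [[0.08, 0.997, -0.0], [0.997, -0.08, 0.0], [0.0, -0.0, -1.0]]
ft_force: [-0.4, -0.1, 0.3]
grip_width: 0.085
gripper_force: 0.0
[-1.31883518e+01  1.70925832e+01  9.00404823e+01  2.55085727e-03
  7.28775260e+01 -8.62813597e+00]
shift [-0.08  0.08  2.42] turn [-4.968 -1.827  1.315] q6 -8.2 t 11.85
```

View pics/w4.png

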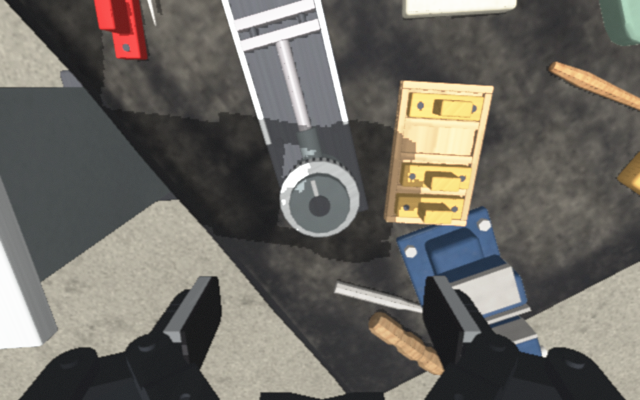

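The ring's collar centre is at (319,205). The tray corners are at (400,82), (493,87), (469,226) and (387,221), and the vise is clear to the right.

```bash
python3 - <<'E'
from h import *
im=cv2.imread('pics/w4.png');p=shot('wrist')
print(pix2w(p,319,205,.076), 'ring edges z.064',pix2w(p,279.5,197,.064),pix2w(p,360,197,.064))
T=np.array([pix2w(p,u,v,.013)[:2] for u,v in [(400,82),(493,87),(469,226),(387,221)]]);print(T.round(4).tolist(),T.mean(0))
for u,v in[(440,105),(434,178),(430,208)]:print('lug',pix2w(p,u,v,.044))
print('vise',pix2w(p,398,240,.0),pix2w(p,470,290,.08))
g=cv2.cvtColor(im,cv2.COLOR_BGR2GRAY)[140:260,260:380]
cv2.imwrite('pics/w4c.png',cv2.resize(im[60:260,260:510],None,fx=3,fy=3,interpolation=cv2.INTER_CUBIC))
E
```

```text
[0.47544445 0.0082786  0.076     ] ring edges z.064 [0.44528788 0.01340823 0.064     ] [0.50704197 0.00798037 0.064     ]
[[0.5497, 0.0886], [0.6269, 0.0778], [0.6126, -0.046], [0.5355, -0.0342]] [0.58116057 0.02154728]
lug [0.57340783 0.06962955 0.044     ]
lug [0.56963273 0.01249332 0.044     ]
lug [ 0.56664829 -0.01318557  0.044     ]
vise [ 0.54792558 -0.06071675  0.        ] [ 0.58849867 -0.07169417  0.08      ]
```

View pics/w4c.png

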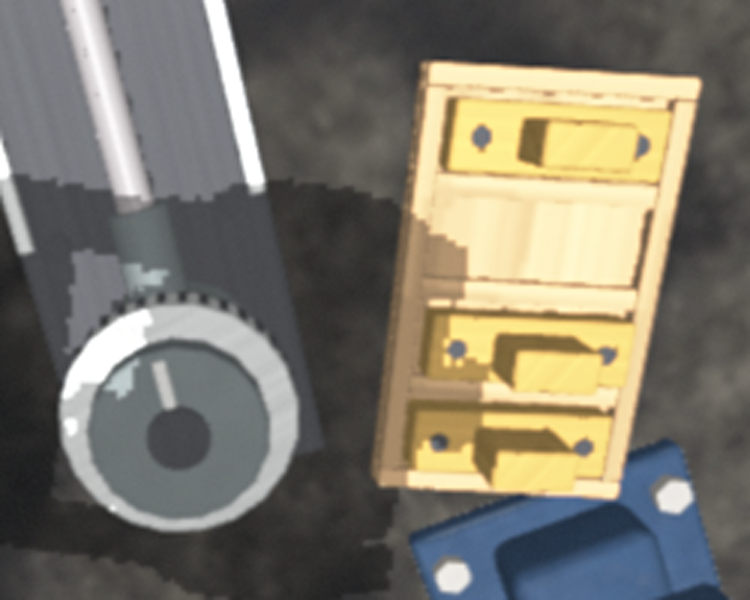

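```bash
python3 -m crank '[8.5,0,0,0,0.12, 8.5,0,0,0,0.12, 8.5,0,0,0,0.12, 8.5,0,0,0,0.12, 8.5,0,0,0,0.12, 8.5,0,0,0,0.12, 8.5,0,0,0,0.12, 8.5,0,0,0,0.12]'
python3 -m crank '[8.5,0,0,0,0.12, 8.5,0,0,0,0.12, 8.5,0,0,0,0.12, 8.5,0,0,0,0.12, 8.5,0,0,0,0.12, 8.5,0,0,0,0.12, 8.5,0,0,0,0.12, 8.5,0,0,0,0.12]'
python3 -m crank '[8.5,0,0,0,0.12, 8.5,0,0,0,0.12, 8.5,0,0,0,0.12, 8.5,0,0,0,0.12, 8.5,0,0,0,0.12, 8.5,0,0,0,0.12, 8.5,0,0,0,0.12, 8.5,0,0,0,0]'
python3 -m crank '[8.5,0,0,1,0, 8.5,0,0,1,0, 8.5,0,0,1,0, 8.5,0,0,1,0, 8.5,0,0,1,0, 8.5,0,0,1,0, 8.5,0,0,0,0, 8.5,0,0,0,0]'
python3 - <<'E'
from h import *
s=env.observe();print(s['q'],s['wrist_torque'])
p=shot('wrist','w5.png')
for q in('ring_mid','top_collar'):print(find(p,q,.064))
plan(.4765,.009,.032)
E
```

```text
time_s: 12.57
position: [0.4772, 0.0087, 0.1843]
tool_rot: [[0.86, 0.51, -0.0], [0.51, -0.86, 0.0], [-0.0, -0.0, -1.0]]
ft_force: [-0.3, -0.2, 0.0]
grip_width: 0.0848
gripper_force: 0.0
time_s: 13.23
position: [0.4772, 0.0087, 0.1843]
tool_rot: [[0.911, -0.413, -0.0], [-0.413, -0.911, 0.0], [-0.0, 0.0, -1.0]]
ft_force: [0.5, -0.7, 0.1]
grip_width: 0.0851
gripper_force: 0.0
time_s: 13.9
position: [0.4772, 0.0087, 0.1842]
tool_rot: [[0.302, -0.953, -0.0], [-0.953, -0.302, 0.0], [-0.0, 0.0, -1.0]]
ft_force: [0.2, -0.4, 1.0]
grip_width: 0.0849
gripper_force: 0.0
time_s: 14.57
position: [0.4771, 0.0086, 0.1243]
tool_rot: [[0.306, -0.952, -0.001], [-0.952, -0.306, 0.0], [-0.0, 0.001, -1.0]]
ft_force: [0.3, 0.3, 0.9]
grip_width: 0.0848
gripper_force: 0.0
[-1.32274598e+01  2.12728409e+01  9.52586098e+01  1.25306588e-04
  6.35120353e+01  1.48951849e+02] [ 0.03175798 -0.05127038 -0.07933551]
[(0.71, 321, 194, np.float64(0.4844), np.float64(-0.012)), (0.52, 104, 354, np.float64(0.5928), np.float64(0.1456))]
[(0.74, 322, 193, np.float64(0.484), np.float64(-0.0129)), (0.62, 324, 231, np.float64(0.4753), np.float64(0.0101))]
shift [-0.09  0.09  9.29] turn None q6 149.1 t 14.7167
```

View pics/w5.png

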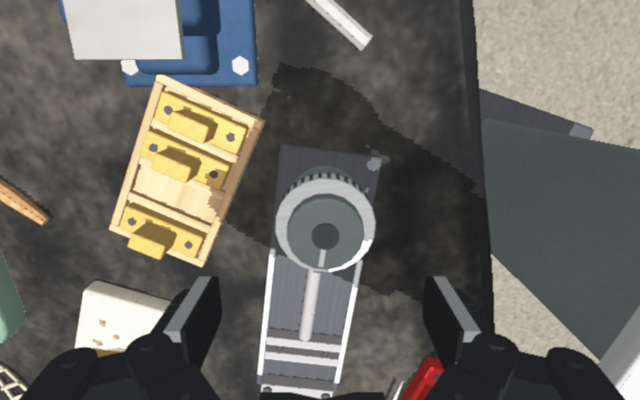

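```bash
python3 - <<'E'
from h import *
p=shot('wrist');print(pix2w(p,325.5,224,.064),pix2w(p,325.5,235,.076), pix2w(p,300,363,.020),pix2w(p,300,345,.02),pix2w(p,295,391,.020))
plan(*pix2w(p,325.5,224,.064)[:2],.032)
E
```

```text
[0.47633646 0.00559996 0.064     ] [0.47578065 0.0076632  0.076     ] [0.45216475 0.15083112 0.02      ] [0.45752619 0.13278658 0.02      ] [0.4476092  0.18174281 0.02      ]
shift [0.23 0.2  9.29] turn None q6 149.1 t 14.7667
```

```bash
python3 -m crank '[8.5,0.03,0.09,1.3,0, 8.5,0,0,1.3,0, 8.5,0,0,1.3,0, 8.5,0,0,1.3,0, 8.5,0,0,1.3,0, 8.5,0,0,1.3,0, 8.5,0,0,1.2,0, 8.5,0,0,0.2,0]' 
python3 -m crank '[7.5,0,0,0,0, 7,0,0,0,0, 6.6,0,0,0,0, 6.2,0,0,0,0, 6,0,0,0,0, 5.8,0,0,0,0, 5.5,0,0,0,0, 5.5,0,0,0,0]' 50
python3 - <<'E'
from h import *
s=env.observe();print(s['q'],s['wrist_torque'],s['ft_force'])
shot('scene','s1.png')
E
```

```text
time_s: 15.43
position: [0.4759, 0.008, 0.0312]
tool_rot: [[0.303, -0.953, -0.002], [-0.953, -0.303, 0.0], [-0.001, 0.002, -1.0]]
ft_force: [0.1, -0.1, -0.8]
grip_width: 0.085
gripper_force: 0.0
time_s: 16.1
position: [0.4754, 0.0077, 0.0333]
tool_rot: [[0.303, -0.953, -0.002], [-0.953, -0.303, -0.001], [0.0, 0.002, -1.0]]
ft_force: [-5.9, -3.1, 10.7]
grip_width: 0.0606
gripper_force: 51.5
[-1.33478325e+01  2.93510254e+01  1.01520283e+02 -8.28870256e-02
  4.92108768e+01  1.49087606e+02] [-0.42730896  1.24327177  0.0602923 ] [-5.87067727 -3.12427994 10.71816939]
```

```bash
python3 -m crank '[5.5,0,0,0,-0.04, 5.5,0,0,0,-0.08, 5.5,0,0,0,-0.08, 5.5,0,0,0,-0.08, 5.5,0,0,0,-0.08, 5.5,0,0,0,-0.08, 5.5,0,0,0,-0.04, 5.5,0,0,0,0]' 60
python3 - <<'E'
from h import *
s=env.observe();print(s['q'][5],s['wrist_torque'],s['ft_force'])
shot('top','t1.png')
E
```

```text
time_s: 16.82
position: [0.4754, 0.0076, 0.0334]
tool_rot: [[0.71, -0.704, -0.002], [-0.704, -0.71, -0.001], [-0.001, 0.002, -1.0]]
ft_force: [-7.2, -2.4, 11.2]
grip_width: 0.0608
gripper_force: 62.0
121.45634498132343 [-0.50191029  1.25376205  0.31461207] [-7.2323262  -2.41991176 11.18045125]
```

```bash
python3 -m crank '[5.5,0,0,0,-0.1, 5.5,0,0,0,-0.11, 5.5,0,0,0,-0.11, 5.5,0,0,0,-0.11, 5.5,0,0,0,-0.11, 5.5,0,0,0,-0.11, 5.5,0,0,0,-0.11, 5.5,0,0,0,-0.11]'
python3 -m crank '[5.5,0,0,0,-0.11, 5.5,0,0,0,-0.11, 5.5,0,0,0,-0.11, 5.5,0,0,0,-0.11, 5.5,0,0,0,-0.11, 5.5,0,0,0,-0.11, 5.5,0,0,0,-0.11, 5.5,0,0,0,-0.11]'
python3 -m crank '[5.5,0,0,0,-0.11, 5.5,0,0,0,-0.11, 5.5,0,0,0,-0.11, 5.5,0,0,0,-0.11, 5.5,0,0,0,-0.11, 5.5,0,0,0,-0.11, 5.5,0,0,0,-0.11, 5.5,0,0,0,-0.03]'
python3 - <<'E'
from h import *
s=env.observe();print(s['q'][5],s['wrist_torque'],s['ft_force'])
shot('wrist','w6.png')
E
```

```text
time_s: 17.53
position: [0.4754, 0.0076, 0.0334]
tool_rot: [[0.996, 0.091, -0.001], [0.091, -0.996, -0.001], [-0.002, 0.001, -1.0]]
ft_force: [-7.8, -3.4, 10.8]
grip_width: 0.0605
gripper_force: 62.1
time_s: 18.2
position: [0.4754, 0.0075, 0.0334]
tool_rot: [[0.564, 0.826, -0.001], [0.826, -0.564, -0.001], [-0.001, -0.001, -1.0]]
ft_force: [-8.1, -4.0, 9.9]
grip_width: 0.0601
gripper_force: 62.2
time_s: 18.87
position: [0.4755, 0.0076, 0.0334]
tool_rot: [[-0.199, 0.98, -0.001], [0.98, 0.199, -0.001], [-0.0, -0.001, -1.0]]
ft_force: [-8.2, -3.8, 9.1]
grip_width: 0.0605
gripper_force: 62.2
-24.81175223361151 [-0.47205236  0.94823858 -0.31802869] [-8.16747435 -3.7601873   9.09570346]
```

View pics/w6.png

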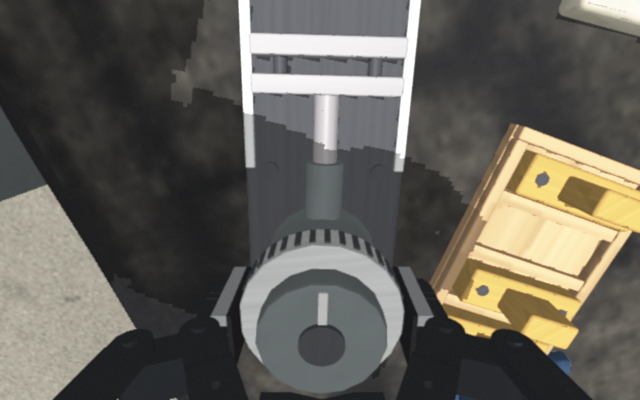

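The jaw has visibly run back: the sprung-face bar is at rows 34–56. The ring is gripped at its centre, clear of the collar.

```bash
python3 - <<'E'
from h import *
p=shot('wrist')
r=np.array([.4760,.0078]);ax=np.array([.168,-.986])
for u,v in[(330,34),(330,56),(329,75),(329,97)]:
    x=ax@(pix2w(p,u,v,.02)[:2]-r)+.074;print(v,x,'gap',x+.098,'theta',(x+.098-.024)/.014)
E
```

```text
34 -0.02838396194648546 gap 0.06961603805351455 theta 3.258288432393896
56 -0.02034816461268009 gap 0.07765183538731991 theta 3.832273956237137
75 -0.013154013683960755 gap 0.08484598631603925 theta 4.346141879717089
97 -0.004543019220613009 gap 0.093456980779387 theta 4.961212912813357
```

```bash
python3 -m crank '[5.5,0,0,0,-0.1, 5.5,0,0,0,-0.1, 5.5,0,0,0,-0.1, 5.5,0,0,0,-0.1, 5.5,0,0,0,-0.1, 5.5,0,0,0,-0.1, 5.5,0,0,0,-0.1, 5.5,0,0,0,-0.1]'
python3 -m crank '[5.5,0,0,0,-0.1, 5.5,0,0,0,-0.1, 5.5,0,0,0,-0.1, 5.5,0,0,0,-0.1, 5.5,0,0,0,-0.1, 5.5,0,0,0,-0.1, 5.5,0,0,0,-0.1, 5.5,0,0,0,0]'
python3 - <<'E'
from h import *
s=env.observe();print(s['q'][5],s['wrist_torque'],s['ft_force'])
E
python3 -m crank '[5.5,0,0,0,-0.04, 5.5,0,0,0,-0.04, 5.5,0,0,0,-0.04, 5.5,0,0,0,0, 5.5,0,0,0,0, 5.5,0,0,0,0, 5.5,0,0,0,0, 5.5,0,0,0,0]'
python3 - <<'E'
from h import *
s=env.observe();print(s['q'][5],s['wrist_torque'],s['ft_force'])
p=shot('wrist','w7.png')
E
```

```text
time_s: 19.63
position: [0.4755, 0.0076, 0.0334]
tool_rot: [[-0.841, 0.541, -0.001], [0.541, 0.841, -0.0], [0.001, -0.001, -1.0]]
ft_force: [-9.1, -3.6, 10.7]
grip_width: 0.0601
gripper_force: 62.2
time_s: 20.3
position: [0.4755, 0.0077, 0.0334]
tool_rot: [[-0.992, -0.13, -0.001], [-0.13, 0.992, -0.001], [0.001, -0.0, -1.0]]
ft_force: [-7.7, -2.9, 10.6]
grip_width: 0.0604
gripper_force: 62.3
-110.76332209127146 [-0.15718816  1.11819909  0.2869636 ] [-7.69542554 -2.89592807 10.56366609]
time_s: 20.97
position: [0.4755, 0.0077, 0.0334]
tool_rot: [[-0.97, -0.243, -0.001], [-0.243, 0.97, -0.001], [0.001, -0.0, -1.0]]
ft_force: [-7.1, -3.1, 10.0]
grip_width: 0.0606
gripper_force: 62.4
-117.35959803146919 [-0.10642531  1.16748687  0.28772965] [-7.13346369 -3.10217663 10.04996096]
```

View pics/w7.png

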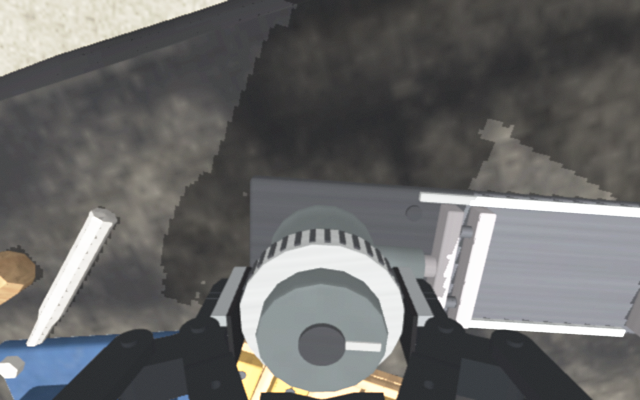

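The sprung face's front edge runs from (495,215) to (473,325), so it is nearly at the open stop. I'll creep on until the torque rises.

```bash
python3 - <<'E'
from h import *
p=shot('wrist')
r=np.array([.4760,.0078]);ax=np.array([.168,-.986])
for u,v in[(494,220),(484,270),(474,320)]:
    x=ax@(pix2w(p,u,v,.02)[:2]-r)+.074;print(v,'theta',(x+.098-.024)/.014)
E
python3 -m crank '[5.5,0,0,0,-0.04, 5.5,0,0,0,-0.04, 5.5,0,0,0,-0.04, 5.5,0,0,0,-0.04, 5.5,0,0,0,0, 5.5,0,0,0,0, 5.5,0,0,0,0, 5.5,0,0,0,0]'
python3 - <<'E'
from h import *
s=env.observe();print(s['q'][5],s['wrist_torque'],s['ft_force'])
E
python3 -m crank '[5.5,0,0,0,-0.03, 5.5,0,0,0,-0.03, 5.5,0,0,0,-0.03, 5.5,0,0,0,0, 5.5,0,0,0,0, 5.5,0,0,0,0, 5.5,0,0,0,0, 5.5,0,0,0,0]'
python3 - <<'E'
from h import *
s=env.observe();print(s['q'][5],s['wrist_torque'],s['ft_force'])
E
```

```text
220 theta 4.949253072910811
270 theta 4.86572309327815
320 theta 4.773289505159448
time_s: 21.73
position: [0.4754, 0.0077, 0.0334]
tool_rot: [[-0.919, -0.394, -0.001], [-0.394, 0.919, -0.001], [0.002, -0.0, -1.0]]
ft_force: [-6.8, -2.7, 10.3]
grip_width: 0.0603
gripper_force: 62.4
-126.52568377752394 [-0.17500615  1.21033128  0.36544083] [-6.7774073  -2.65960042 10.2965721 ]
time_s: 22.4
position: [0.4754, 0.0077, 0.0334]
tool_rot: [[-0.88, -0.475, -0.001], [-0.475, 0.88, -0.001], [0.002, 0.0, -1.0]]
ft_force: [-6.4, -2.0, 10.8]
grip_width: 0.0607
gripper_force: 62.4
-131.68256029544364 [-0.18146503  1.19114794  0.32527796] [-6.44891045 -2.04870789 10.78966317]
```

```bash
python3 -m crank '[5.5,0,0,0,-0.03, 5.5,0,0,0,-0.03, 5.5,0,0,0,-0.03, 5.5,0,0,0,0, 5.5,0,0,0,0, 5.5,0,0,0,0, 5.5,0,0,0,0, 5.5,0,0,0,0]'
python3 - <<'E'
from h import *
s=env.observe();print(s['q'][5],s['wrist_torque'],s['ft_force'])
E
python3 -m crank '[5.5,0,0,0,-0.03, 5.5,0,0,0,-0.03, 5.5,0,0,0,-0.03, 5.5,0,0,0,0, 5.5,0,0,0,0, 5.5,0,0,0,0, 5.5,0,0,0,0, 5.5,0,0,0,0]'
python3 - <<'E'
from h import *
s=env.observe();print(s['q'][5],s['wrist_torque'],s['ft_force'])
p=shot('wrist','w8.png');im=cv2.imread('pics/w8.png')
cv2.imwrite('pics/w8c.png',cv2.resize(im[160:360,400:640],None,fx=2.5,fy=2.5))
E
```

```text
time_s: 23.07
position: [0.4769, 0.0086, 0.0335]
tool_rot: [[-0.836, -0.548, 0.002], [-0.548, 0.836, 0.002], [-0.003, 0.001, -1.0]]
ft_force: [-0.4, 4.7, 7.2]
grip_width: 0.0605
gripper_force: 64.5
-136.6725286151997 [ 1.01992851  0.24141171 -1.46459646] [-0.35192147  4.7027043   7.19149969]
time_s: 23.73
position: [0.4772, 0.009, 0.0335]
tool_rot: [[-0.785, -0.62, 0.003], [-0.62, 0.785, 0.003], [-0.004, 0.001, -1.0]]
ft_force: [1.7, 8.7, 5.0]
grip_width: 0.06
gripper_force: 65.2
-141.78053535004722 [ 1.46344111 -0.12297774 -2.01205431] [1.7353156  8.72891492 5.00953324]
```

View pics/w8c.png

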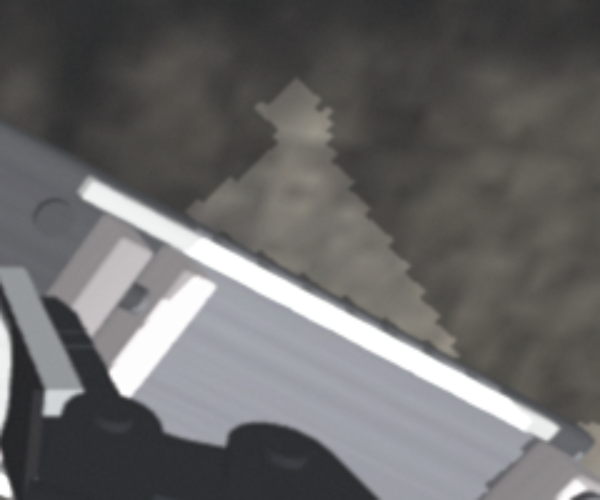

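The torque jumped to 2 N m, so the ring is at its open stop. I'll release it and lift off. I'll also triangulate the vise height from w4 and w5, since it stands next to the tray.

```bash
python3 -m crank '[6.5,0,0,0,0, 7.5,0,0,0,0, 8.5,0,0,0,0, 8.5,0,0,0,0, 8.5,0,0,0,0, 8.5,0,0,0,0, 8.5,0,0,0,0, 8.5,0,0,0,0]'
python3 -m crank '[8.5,0,0,-0.5,0, 8.5,0,0,-1,0, 8.5,0,0,-1.5,0, 8.5,0,0,-2,0, 8.5,0,0,-2,0, 8.5,0,0,-2,0, 8.5,0,0,-2,0, 8.5,0,0,-1,0]'
python3 - <<'E'
from h import *
p=shot('wrist');s=env.observe()
def M(R,t):
    T=np.eye(4);T[:3,:3]=R;T[:3,3]=t;return T
X=np.linalg.inv(M(s['tool_rot'],s['position']))@np.array(p['pose']);np.save('X.npy',X)
K=p['intrinsics']
def R(c,sn): return np.array([[c,sn,0],[sn,-c,0],[0,0,-1]])
A=dict(intrinsics=K,pose=M(R(.08,.997),(.4773,.0088,.1842))@X)
B=dict(intrinsics=K,pose=M(R(.305,-.952),(.4771,.0086,.1243))@X)
for a,b in[((512,266),(75,58)),((453,287),(183,58)),((319,203.5),(325.5,235))]:
    f=lambda z:pix2w(A,*a,z)[:2]-pix2w(B,*b,z)[:2]
    z=min(np.linspace(0,.15,151),key=lambda z:np.linalg.norm(f(z)));print(z,f(z),pix2w(A,*a,z))
plan(.5757,-.0232,.14,(.993,-.122))
E
```

```text
time_s: 24.45
position: [0.4764, 0.0078, 0.0323]
tool_rot: [[-0.781, -0.624, -0.0], [-0.624, 0.781, -0.0], [0.0, 0.0, -1.0]]
ft_force: [-0.9, 0.1, 0.1]
grip_width: 0.0851
gripper_force: 0.0
time_s: 25.12
position: [0.4769, 0.0078, 0.1549]
tool_rot: [[-0.781, -0.624, 0.003], [-0.624, 0.781, -0.001], [-0.002, -0.003, -1.0]]
ft_force: [0.5, 0.6, -0.4]
grip_width: 0.0847
gripper_force: 0.0
0.088 [2.28744327e-03 6.63020751e-05] [ 0.61594288 -0.047218    0.088     ]
0.08700000000000001 [6.42827775e-03 6.96272457e-05] [ 0.57308298 -0.0623268   0.087     ]
0.073 [0.00162404 0.00053566] [0.47595212 0.00842767 0.073     ]
shift [-5.74 -8.54  1.64] turn [-0.774  2.367  5.509] q6 -142.0 t 25.1667
```

```bash
python3 -m crank '[8,0,0,0,0.12, 7,0,0,0,0.12, 6,0,0,0,0.12, 5,0,0,0,0.12, 4.5,0,0,0,0.12, 4.5,0,0,0,0.12, 4.5,0,0,0,0.12, 4.5,0,0,0,0.12]'
python3 -m crank '[4.5,0,0,0,0.12, 4.5,0,0,0,0.12, 4.5,0,0,0,0.12, 4.5,0,0,0,0.12, 4.5,0,0,0,0.12, 4.5,0,0,0,0.12, 4.5,0,0,0,0.12, 4.5,0,0,0,0.12]'
python3 -m crank '[4.5,0,0,0,0.12, 4.5,0,0,0,0.12, 4.5,0,0,0,0.12, 4.5,0,0,0,0.087, 4.5,0,0,0,0, 4.5,0,0,0,0, 4.5,0,0,0,0, 4.5,0,0,0,0]'
python3 - <<'E'
from h import *
plan(.5757,-.0232,.14,(.993,-.122));print(env.observe()['tool_rot'].round(3).tolist())
E
```

```text
time_s: 25.83
position: [0.4761, 0.0079, 0.152]
tool_rot: [[-0.958, 0.288, -0.001], [0.288, 0.958, 0.0], [0.001, -0.0, -1.0]]
ft_force: [-0.9, 0.7, -0.1]
grip_width: 0.0451
gripper_force: 0.0
time_s: 26.5
position: [0.4761, 0.0079, 0.152]
tool_rot: [[-0.314, 0.95, -0.001], [0.95, 0.314, 0.0], [0.0, -0.001, -1.0]]
ft_force: [0.4, -0.6, -0.3]
grip_width: 0.0451
gripper_force: 0.0
time_s: 27.17
position: [0.4763, 0.0079, 0.1522]
tool_rot: [[0.12, 0.993, -0.0], [0.993, -0.12, 0.0], [0.0, -0.0, -1.0]]
ft_force: [-0.5, -0.6, -0.6]
grip_width: 0.0453
gripper_force: 0.0
shift [-1.89 10.24  1.22] turn [-3.140e+00  2.000e-03  3.144e+00] q6 -6.4 t 27.1667
[[0.12, 0.993, -0.0], [0.993, -0.12, 0.0], [0.0, -0.0, -1.0]]
```

```bash
python3 -m crank '[4.5,-0.27,1.46,0.15,0, 4.5,-0.27,1.46,0.15,0, 4.5,-0.27,1.46,0.15,0, 4.5,-0.27,1.46,0.15,0, 4.5,-0.27,1.46,0.15,0, 4.5,-0.27,1.46,0.15,0, 4.5,-0.27,1.46,0.15,0, 4.5,0,0,0,0]'
python3 - <<'E'
from h import *
p=shot('wrist','w9.png')
print(find(p,'stamp_0',.036))
hsv=cv2.cvtColor(p['color'],cv2.COLOR_RGB2HSV)
m=cv2.inRange(hsv,(15,120,60),(35,255,255));n,l,st,ce=cv2.connectedComponentsWithStats(m)
for i in range(1,n):
    if st[i,4]>150:
        r=cv2.minAreaRect(np.argwhere(l==i)[:,::-1].astype(np.float32))
        print(st[i],np.round(r[0]),np.round(r[1]),round(r[2],1),pix2w(p,*r[0],.02)[:2].round(4),hsv[l==i].mean(0).round())
plan(.5757,-.0232,.027)
c=np.array([.5805,.0213]);ax=np.array([-.122,-.993])
for k in(-.045,.015,.045):
    print(k,c+ax*k,w2pix(p,[*(c+ax*k),.02]).round(),w2pix(p,[*(c+ax*k),.044]).round())
E
```

```text
time_s: 27.83
position: [0.5772, -0.0242, 0.1412]
tool_rot: [[0.121, 0.993, 0.001], [0.993, -0.121, -0.0], [-0.0, 0.001, -1.0]]
ft_force: [-0.9, 0.2, 0.1]
grip_width: 0.0455
gripper_force: 0.0
[(0.95, 320, 194, np.float64(0.5772), np.float64(-0.0156)), (0.86, 320, 73, np.float64(0.5871), np.float64(0.0663)), (0.57, 316, 156, np.float64(0.578), np.float64(0.0124))]
[301  62  38  23 151] [320.  73.] [22. 37.] 90.0 [0.587  0.0666] [ 21. 133. 227.]
[ 540  114   98   74 1916] [589. 150.] [83. 56.] 32.0 [ 0.7784 -0.011 ] [ 20. 133. 198.]
[ 279  144   81   30 1837] [319. 158.] [29. 80.] 90.0 [0.5793 0.0073] [ 19. 134. 180.]
[ 278  180   78   33 2027] [316. 196.] [32. 77.] 90.0 [ 0.5737 -0.0215] [ 19. 134. 174.]
shift [1.000e-02 6.000e-02 1.144e+01] turn None q6 -7.1 t 27.9333
-0.045 [0.58599  0.065985] [318.  74.] [318.  73.]
0.015 [0.57867  0.006405] [318. 160.] [318. 167.]
0.045 [ 0.57501  -0.023385] [318. 198.] [318. 208.]
```

View pics/w9.png

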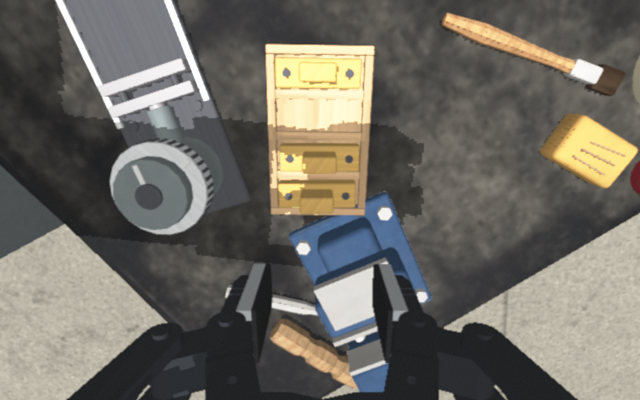

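w9: the tray is square to the tool, with stamps at (318,73), (319,158) and (317,196), matching my tray pose to about 2 mm. That was my last viewed picture, so from here on I check numerically.

```bash
python3 -m crank '[4.5,0.05,0,1.6,0, 4.5,0.05,0,1.6,0, 4.5,0,0,1.6,0, 4.5,0,0,1.6,0, 4.5,0,0,1.6,0, 4.5,0,0,1.6,0, 4.5,0,0,1.3,0, 4.5,0,0,0.4,0]'
python3 -m crank '[2,0,0,0,0, 2,0,0,0,0, 2,0,0,0,0, 2,0,0,0,0, 2,0,0,0,0, 2,0,0,0,0, 2,0,0,0,0, 2,0,0,0,0]' 70
python3 -m crank '[2,0,0,-0.5,0, 2,0,0,-1,0, 2,0,0,-1,0, 2,0,0,-1.5,0, 2,0,0,-1.5,0, 2,0,0,-1.5,0, 2,0,0,-0.5,0, 2,0,0,0,0]'
python3 - <<'E'
from h import *
plan(.4596,.1126,.1,(.986,.167))
p=shot('wrist');print(find(p,'stamp_0',.09));print(env.observe()['ft_force'])
E
```

```text
time_s: 28.6
position: [0.574, -0.0218, 0.0274]
tool_rot: [[0.121, 0.993, -0.003], [0.993, -0.121, 0.001], [0.0, -0.003, -1.0]]
ft_force: [-0.1, -0.1, -0.1]
grip_width: 0.0452
gripper_force: 0.0
time_s: 29.27
position: [0.5759, -0.0223, 0.0297]
tool_rot: [[0.122, 0.993, 0.001], [0.993, -0.122, -0.0], [-0.0, 0.001, -1.0]]
ft_force: [-2.2, 0.6, 6.0]
grip_width: 0.0218
gripper_force: 69.5
time_s: 29.93
position: [0.5763, -0.0225, 0.1056]
tool_rot: [[0.122, 0.993, 0.003], [0.993, -0.122, -0.001], [-0.0, 0.003, -1.0]]
ft_force: [-0.7, -0.9, -1.6]
grip_width: 0.0218
gripper_force: 68.9
shift [ 11.99 -13.23   0.51] turn [-3.431 -0.29   2.852] q6 -7.0 t 29.9333
[(0.61, 324, 261, np.float64(0.5776), np.float64(-0.0215)), (0.61, 321, 75, np.float64(0.5867), np.float64(0.0644))]
[-0.04895345 -0.27628583 -1.99802402]
```

```bash
python3 -m crank '[2,2.4,0,0,0, 2,2.4,0,0,0, 2,2.4,0,0,0, 2,2.4,-1.2,0,0, 2,2.4,-2.4,0,0, 2,0,-2.4,0,0, 2,0,-2.4,0,0, 2,0,-2.4,0,0]'
python3 -m crank '[2,0,-2.4,0,-0.07, 2,0,0,0,-0.1, 2,0,0,0,-0.12, 2,0,0,0,0, 2,0,0,0,0, 2,0,0,0,0, 2,0,0,0,0, 2,0,0,0,0]'
python3 - <<'E'
from h import *
plan(.4596,.1126,.034,(.986,.167))
p=shot('wrist');print(find(p,'stamp_0',.09)[:2],find(p,'chase',.008),find(p,'jaw_mid',.014));cv2.imwrite('pics/w10.png',p['color'][:,:,::-1])
E
```

```text
time_s: 30.7
position: [0.4813, 0.1105, 0.1028]
tool_rot: [[0.121, 0.993, -0.002], [0.993, -0.121, -0.0], [-0.0, -0.002, -1.0]]
ft_force: [-0.0, -0.0, -1.7]
grip_width: 0.0218
gripper_force: 68.9
time_s: 31.37
position: [0.4593, 0.1128, 0.1036]
tool_rot: [[-0.166, 0.986, -0.0], [0.986, 0.166, 0.0], [0.0, -0.0, -1.0]]
ft_force: [0.4, -0.1, -1.7]
grip_width: 0.0217
gripper_force: 69.0
shift [-0.02  0.03  6.96] turn [-3.143e+00 -1.000e-03  3.140e+00] q6 -10.1 t 31.3667
[(0.96, 323, 260, np.float64(0.4596), np.float64(0.1154)), (0.73, 482, 297, np.float64(0.5423), np.float64(0.1086))] [(0.81, 317, 188, np.float64(0.4537), np.float64(0.1283))] [(0.5, 326, 261, np.float64(0.4686), np.float64(0.0766)), (0.46, 481, 299, np.float64(0.5892), np.float64(0.064))]
```

```bash
python3 -m crank '[2,0,0.03,1,0, 2,0,0,1.2,0, 2,0,0,1.2,0, 2,0,0,1.2,0, 2,0,0,1.2,0, 2,0,0,0.8,0, 2,0,0,0.35,0, 2,0,0,0,0]'
python3 -m crank '[2,0,0,0.1,0, 2,0,0,0.1,0, 2,0,0,0.08,0, 2,0,0,0,0, 2,0,0,0,0, 2,0,0,0,0, 2,0,0,0,0, 2,0,0,0,0]'
```

```text
time_s: 32.23
position: [0.4594, 0.1129, 0.0339]
tool_rot: [[-0.167, 0.986, -0.001], [0.986, 0.167, 0.0], [0.0, -0.001, -1.0]]
ft_force: [-1.2, -0.0, -1.0]
grip_width: 0.0219
gripper_force: 69.0
time_s: 32.9
position: [0.4596, 0.1129, 0.0317]
tool_rot: [[-0.167, 0.986, 0.0], [0.986, 0.167, -0.0], [-0.0, 0.0, -1.0]]
ft_force: [0.2, 0.1, 0.7]
grip_width: 0.0221
gripper_force: 69.2
```

```bash
python3 -m crank '[2.6,0,0,0,0, 3.2,0,0,0,0, 4,0,0,0,0, 4.5,0,0,0,0, 4.5,0,0,-0.5,0, 4.5,0,0,-1,0, 4.5,0,0,-2,0, 4.5,0,0,-2,0]'
python3 -m crank '[4.5,0,0,-2,0, 4.5,0,0,0,0.12, 4.5,0,0,0,0.12, 4.5,0,0,0,0.05, 4.5,0,0,0,0, 4.5,0,0,0,0, 4.5,0,0,0,0, 4.5,0,0,0,0]'
python3 - <<'E'
from h import *
plan(.5792,.0068,.028,(.993,-.122))
p=shot('top','t2.png');print(find(p,'stamp_0',.046))
E
```

```text
time_s: 33.57
position: [0.4592, 0.1129, 0.0872]
tool_rot: [[-0.167, 0.986, -0.001], [0.986, 0.167, 0.0], [0.0, -0.001, -1.0]]
ft_force: [-0.3, -0.2, 0.6]
grip_width: 0.045
gripper_force: 0.0
time_s: 34.23
position: [0.4595, 0.1129, 0.1065]
tool_rot: [[0.121, 0.993, -0.0], [0.993, -0.121, -0.0], [-0.0, -0.0, -1.0]]
ft_force: [0.2, 0.4, -0.1]
grip_width: 0.0448
gripper_force: 0.0
shift [-9.09 13.16  7.85] turn [-3.140e+00  1.000e-03  3.143e+00] q6 6.3 t 34.2333
[(0.69, 337, 158, np.float64(0.5837), np.float64(0.0604)), (0.57, 358, 165, np.float64(0.5664), np.float64(0.0068))]
```

```bash
python3 -m crank '[4.5,-1.3,1.88,0,0, 4.5,-1.3,1.88,0,0, 4.5,-1.3,1.88,0,0, 4.5,-1.3,1.88,0,0, 4.5,-1.3,1.88,0,0, 4.5,-1.3,1.88,0,0, 4.5,-1.29,1.88,0,0, 4.5,0,0,0,0]'
python3 - <<'E'
from h import *
plan(.5792,.0068,.028)
p=shot('wrist','w11.png');print(find(p,'stamp_0',.036))
hsv=cv2.cvtColor(p['color'],cv2.COLOR_RGB2HSV)
m=cv2.inRange(hsv,(15,120,60),(35,255,255));n,l,st,ce=cv2.connectedComponentsWithStats(m)
for i in range(1,n):
    if st[i,4]>300:
        r=cv2.minAreaRect(np.argwhere(l==i)[:,::-1].astype(np.float32))
        print(st[i],np.round(r[0]),np.round(r[1]),pix2w(p,*r[0],.02)[:2].round(4))
E
```

```text
time_s: 35.0
position: [0.5816, 0.004, 0.1062]
tool_rot: [[0.124, 0.992, 0.002], [0.992, -0.124, -0.001], [-0.001, 0.002, -1.0]]
ft_force: [0.4, 0.2, 0.1]
grip_width: 0.0451
gripper_force: 0.0
shift [ 0.26 -0.29  7.82] turn None q6 -4.1 t 35.0
[(0.76, 316, 120, np.float64(0.5867), np.float64(0.0681)), (0.71, 315, 205, np.float64(0.5791), np.float64(0.0162)), (0.58, 101, 66, np.float64(0.472), np.float64(0.1118))]
[  49   35  106   63 1983] [99. 65.] [ 44. 102.] [0.4623 0.1144]
[268 104  95  32 474] [312. 130.] [98. 29.] [0.5832 0.061 ]
[ 559  159   81   81 1957] [609. 196.] [88. 58.] [ 0.7751 -0.0074]
[ 273  192   89   39 2733] [317. 211.] [38. 88.] [0.5791 0.0066]
```

```bash
python3 -m crank '[4.5,0,0,0,0, 4.5,0,0,1.5,0, 4.5,0,0,1.5,0, 4.5,0,0,1.5,0, 4.5,0,0,1.5,0, 4.5,0,0,1.2,0, 4.5,0,0,0.6,0, 4.5,0,0,0,0]'
python3 -m crank '[2,0,0,0,0, 2,0,0,0,0, 2,0,0,0,0, 2,0,0,0,0, 2,0,0,0,0, 2,0,0,0,0, 2,0,0,0,0, 2,0,0,0,0]' 70
python3 -m crank '[2,0,0,-0.5,0, 2,0,0,-1,0, 2,0,0,-1,0, 2,0,0,-1.5,0, 2,0,0,-1.5,0, 2,0,0,-1.5,0, 2,0,0,-0.5,0, 2,0,0,0,0]'
python3 - <<'E'
from h import *
plan(.4553,.1382,.1,(.986,.167))
p=shot('wrist');print(find(p,'stamp_0',.09));print(env.observe()['ft_force'])
E
```

```text
time_s: 35.77
position: [0.578, 0.0074, 0.0276]
tool_rot: [[0.121, 0.993, -0.003], [0.993, -0.121, 0.001], [0.0, -0.003, -1.0]]
ft_force: [0.1, 0.7, 0.3]
grip_width: 0.0449
gripper_force: 0.0
time_s: 36.43
position: [0.5794, 0.0068, 0.0297]
tool_rot: [[0.122, 0.993, 0.002], [0.993, -0.122, -0.0], [0.0, 0.002, -1.0]]
ft_force: [-2.1, 1.7, 6.8]
grip_width: 0.022
gripper_force: 69.4
time_s: 37.1
position: [0.5798, 0.0065, 0.1054]
tool_rot: [[0.122, 0.993, 0.003], [0.993, -0.122, -0.001], [-0.0, 0.003, -1.0]]
ft_force: [-0.0, 0.4, -2.9]
grip_width: 0.022
gripper_force: 68.9
shift [ 11.56 -13.96   0.49] turn [-3.431 -0.29   2.852] q6 -4.1 t 37.1
[(0.95, 316, 260, np.float64(0.5776), np.float64(0.0089)), (0.67, 127, 127, np.float64(0.5044), np.float64(0.0823)), (0.66, 104, 68, np.float64(0.5019), np.float64(0.1068)), (0.65, 319, 125, np.float64(0.587), np.float64(0.0733))]
[ 0.10944247  0.01699426 -1.72258391]
```

```bash
python3 -m crank '[2,2.3,0,0,0, 2,2.3,0,0,0, 2,2.3,0,0,0, 2,2.3,-1.36,0,0, 2,2.36,-2.5,0,0, 2,0,-2.5,0,0, 2,0,-2.5,0,0, 2,0,-2.5,0,0]'
python3 -m crank '[2,0,-2.6,0,-0.07, 2,0,0,0,-0.1, 2,0,0,0,-0.12, 2,0,0,0,0, 2,0,0,0,0, 2,0,0,0,0, 2,0,0,0,0, 2,0,0,0,0]'
python3 - <<'E'
from h import *
plan(.4553,.1382,.034,(.986,.167))
p=shot('wrist','w12.png');print(find(p,'stamp_0',.08))
E
```

```text
time_s: 37.87
position: [0.4786, 0.1357, 0.1025]
tool_rot: [[0.121, 0.993, -0.002], [0.993, -0.121, -0.0], [-0.0, -0.002, -1.0]]
ft_force: [-0.2, 0.6, -1.6]
grip_width: 0.0218
gripper_force: 68.9
time_s: 38.53
position: [0.4546, 0.1383, 0.1033]
tool_rot: [[-0.166, 0.986, -0.0], [0.986, 0.166, -0.0], [0.0, -0.0, -1.0]]
ft_force: [0.4, 0.4, -2.4]
grip_width: 0.0218
gripper_force: 69.0
shift [-0.02  0.07  6.93] turn [-3.143e+00 -1.000e-03  3.140e+00] q6 -6.9 t 38.5333
[(0.96, 486, 327, np.float64(0.5521), np.float64(0.1102)), (0.86, 141, 159, np.float64(0.3631), np.float64(0.174)), (0.82, 331, 233, np.float64(0.4571), np.float64(0.1521)), (0.58, 321, 259, np.float64(0.4545), np.float64(0.1368))]
```

```bash
python3 -m crank '[2,0,0.07,1,0, 2,0,0,1.2,0, 2,0,0,1.2,0, 2,0,0,1.2,0, 2,0,0,1.2,0, 2,0,0,0.8,0, 2,0,0,0.33,0, 2,0,0,0,0]'
python3 -m crank '[2,0,0,0.1,0, 2,0,0,0.1,0, 2,0,0,0.08,0, 2,0,0,0,0, 2,0,0,0,0, 2,0,0,0,0, 2,0,0,0,0, 2,0,0,0,0]'
```

```text
time_s: 39.3
position: [0.4551, 0.1385, 0.0337]
tool_rot: [[-0.167, 0.986, -0.001], [0.986, 0.167, -0.0], [0.0, -0.001, -1.0]]
ft_force: [-0.1, 0.1, -1.3]
grip_width: 0.0217
gripper_force: 69.0
time_s: 39.97
position: [0.4555, 0.1385, 0.0317]
tool_rot: [[-0.167, 0.986, 0.001], [0.986, 0.167, 0.0], [-0.0, 0.001, -1.0]]
ft_force: [-0.3, 0.1, 2.0]
grip_width: 0.0215
gripper_force: 69.5
```

Seated. Next is the third stamp, from pocket −45.

```bash
python3 -m crank '[2.6,0,0,0,0, 3.2,0,0,0,0, 4,0,0,0,0, 4.5,0,0,0,0, 4.5,0,0,-0.5,0, 4.5,0,0,-1,0, 4.5,0,0,-2,0, 4.5,0,0,-2,0]'
python3 -m crank '[4.5,0,0,-2,0, 4.5,0,0,0,0.12, 4.5,0,0,0,0.12, 4.5,0,0,0,0.05, 4.5,0,0,0,0, 4.5,0,0,0,0, 4.5,0,0,0,0, 4.5,0,0,0,0]'
python3 - <<'E'
from h import *
plan(.5867,.0662,.028,(.993,-.122))
E
```

```text
time_s: 40.63
position: [0.4549, 0.1385, 0.0871]
tool_rot: [[-0.167, 0.986, -0.001], [0.986, 0.167, -0.0], [0.0, -0.001, -1.0]]
ft_force: [-0.3, 0.9, 0.7]
grip_width: 0.0452
gripper_force: 0.0
time_s: 41.3
position: [0.4552, 0.1385, 0.1064]
tool_rot: [[0.12, 0.993, -0.0], [0.993, -0.12, -0.0], [-0.0, -0.0, -1.0]]
ft_force: [1.2, -0.1, 0.6]
grip_width: 0.045
gripper_force: 0.0
shift [-5.59 13.92  7.84] turn [-3.140e+00  1.000e-03  3.143e+00] q6 9.5 t 41.3
```

```bash
python3 -m crank '[4.5,-0.8,1.98,0,0, 4.5,-0.8,1.99,0,0, 4.5,-0.8,1.99,0,0, 4.5,-0.8,1.99,0,0, 4.5,-0.8,1.99,0,0, 4.5,-0.8,1.99,0,0, 4.5,-0.79,1.99,0,0, 4.5,0,0,0,0]'
python3 -m crank '[4.5,0,0,0,0, 4.5,0,0,1.5,0, 4.5,0,0,1.5,0, 4.5,0,0,1.5,0, 4.5,0,0,1.5,0, 4.5,0,0,1.2,0, 4.5,0,0,0.6,0, 4.5,0,0,0,0]'
python3 -m crank '[2,0,0,0,0, 2,0,0,0,0, 2,0,0,0,0, 2,0,0,0,0, 2,0,0,0,0, 2,0,0,0,0, 2,0,0,0,0, 2,0,0,0,0]' 70
python3 -m crank '[2,0,0,-0.5,0, 2,0,0,-1,0, 2,0,0,-1,0, 2,0,0,-1.5,0, 2,0,0,-1.5,0, 2,0,0,-1.5,0, 2,0,0,-0.5,0, 2,0,0,0,0]'
python3 - <<'E'
from h import *
plan(.4510,.1635,.1,(.986,.167))
p=shot('wrist');print(find(p,'stamp_0',.09));print(env.observe()['ft_force'])
E
```

```text
time_s: 41.97
position: [0.5894, 0.0641, 0.1061]
tool_rot: [[0.123, 0.992, 0.002], [0.992, -0.123, -0.001], [-0.0, 0.002, -1.0]]
ft_force: [-0.3, -0.5, -0.3]
grip_width: 0.0452
gripper_force: 0.0
time_s: 42.63
position: [0.5854, 0.0666, 0.0274]
tool_rot: [[0.121, 0.993, -0.003], [0.993, -0.121, 0.0], [-0.0, -0.003, -1.0]]
ft_force: [-0.5, -1.0, -0.3]
grip_width: 0.0447
gripper_force: 0.0
time_s: 43.3
position: [0.587, 0.0662, 0.0296]
tool_rot: [[0.122, 0.993, 0.002], [0.993, -0.122, 0.0], [0.0, 0.002, -1.0]]
ft_force: [-1.4, 0.7, 6.3]
grip_width: 0.0218
gripper_force: 69.4
time_s: 43.97
position: [0.5873, 0.066, 0.1053]
tool_rot: [[0.122, 0.993, 0.003], [0.993, -0.122, -0.0], [0.0, 0.003, -1.0]]
ft_force: [0.2, 0.3, -1.7]
grip_width: 0.0219
gripper_force: 68.8
shift [  8.02 -14.72   0.48] turn [-3.431 -0.29   2.852] q6 1.9 t 43.9667
[(0.89, 322, 262, np.float64(0.5878), np.float64(0.0668)), (0.77, 125, 169, np.float64(0.5057), np.float64(0.124)), (0.73, 100, 128, np.float64(0.5002), np.float64(0.1431))]
[-0.18670205 -0.07049852 -1.15785758]
```

```bash
python3 -m crank '[2,1.6,0,0,0, 2,1.6,-1.8,0,0, 2,1.6,-2.2,0,0, 2,1.6,-2.2,0,0, 2,1.6,-2.2,0,0, 2,0,-2.2,0,0, 2,0,-2.2,0,0, 2,0,-1.9,0,0]'
python3 -m crank '[2,0,0,0,-0.07, 2,0,0,0,-0.1, 2,0,0,0,-0.12, 2,0,0,0,0, 2,0,0,0,0, 2,0,0,0,0, 2,0,0,0,0, 2,0,0,0,0]'
python3 - <<'E'
from h import *
plan(.4512,.163,.034,(.986,.167))
p=shot('wrist','w13.png');print(find(p,'stamp_0',.08))
E
```

```text
time_s: 44.73
position: [0.4484, 0.1637, 0.1025]
tool_rot: [[0.121, 0.993, -0.002], [0.993, -0.121, -0.0], [-0.0, -0.002, -1.0]]
ft_force: [-0.4, 0.7, -2.1]
grip_width: 0.0221
gripper_force: 68.9
time_s: 45.4
position: [0.4504, 0.1633, 0.1033]
tool_rot: [[-0.166, 0.986, -0.0], [0.986, 0.166, -0.0], [0.0, -0.0, -1.0]]
ft_force: [-0.6, -0.3, -2.2]
grip_width: 0.0218
gripper_force: 69.0
shift [-0.05  0.07  6.93] turn [-3.143e+00 -1.000e-03  3.140e+00] q6 -3.8 t 45.4
[(0.89, 322, 262, np.float64(0.4513), np.float64(0.1603)), (0.63, 151, 198, np.float64(0.3635), np.float64(0.1806)), (0.5, 335, 310, np.float64(0.4632), np.float64(0.1328)), (0.3, 320, 225, np.float64(0.4472), np.float64(0.18))]
```

```bash
python3 -m crank '[2,-0.05,0.07,1,0, 2,0,0,1.2,0, 2,0,0,1.2,0, 2,0,0,1.2,0, 2,0,0,1.2,0, 2,0,0,0.8,0, 2,0,0,0.33,0, 2,0,0,0,0]'
python3 -m crank '[2,0,0,0.1,0, 2,0,0,0.1,0, 2,0,0,0.08,0, 2,0,0,0,0, 2,0,0,0,0, 2,0,0,0,0, 2,0,0,0,0, 2,0,0,0,0]'
```

```text
time_s: 46.17
position: [0.4511, 0.163, 0.0337]
tool_rot: [[-0.167, 0.986, -0.001], [0.986, 0.167, -0.0], [0.0, -0.001, -1.0]]
ft_force: [-0.0, 0.8, -1.5]
grip_width: 0.0218
gripper_force: 69.0
time_s: 46.83
position: [0.4514, 0.163, 0.0316]
tool_rot: [[-0.167, 0.986, 0.001], [0.986, 0.167, 0.0], [-0.0, 0.001, -1.0]]
ft_force: [-0.6, 0.0, 1.8]
grip_width: 0.0217
gripper_force: 69.4
```

```bash
python3 -m crank '[2.6,0,0,0,0, 3.2,0,0,0,0, 4,0,0,0,0, 4.5,0,0,0,0, 4.5,0,0,-0.5,0, 4.5,0,0,-1,0, 4.5,0,0,-2,0, 4.5,0,0,-2,0]'
python3 -m crank '[4.5,0,0,-2,0, 5.5,0,0,-2,0, 6.5,0,0,-2,0, 7.5,0,0,-2,0, 8.5,0,0,-1,0, 8.5,0,0,0,0, 8.5,0,0,0,0, 8.5,0,0,0,0]'
python3 - <<'E'
from h import *
p=shot('wrist','w14.png')
hsv=cv2.cvtColor(p['color'],cv2.COLOR_RGB2HSV)
m=cv2.inRange(hsv,(15,110,50),(35,255,255));n,l,st,ce=cv2.connectedComponentsWithStats(m)
print(find(p,'stamp_0',.034),find(p,'old_stamp',.05))
for i in range(1,n):
    if st[i,4]>300:
        r=cv2.minAreaRect(np.argwhere(l==i)[:,::-1].astype(np.float32))
        print(st[i],np.round(r[0]),np.round(r[1]),round(r[2],1),pix2w(p,*r[0],.022)[:2].round(4))
plan(.4764,.0078,.15)
E
```

```text
time_s: 47.5
position: [0.4509, 0.1629, 0.087]
tool_rot: [[-0.167, 0.986, -0.001], [0.986, 0.167, -0.0], [0.0, -0.001, -1.0]]
ft_force: [-0.0, 0.2, 0.5]
grip_width: 0.0452
gripper_force: 0.0
time_s: 48.17
position: [0.4508, 0.1629, 0.1756]
tool_rot: [[-0.167, 0.986, -0.001], [0.986, 0.167, -0.0], [0.0, -0.002, -1.0]]
ft_force: [-0.9, 0.2, 0.4]
grip_width: 0.0851
gripper_force: 0.0
[(0.72, 326, 242, np.float64(0.4623), np.float64(0.1182)), (0.69, 186, 171, np.float64(0.339), np.float64(0.1617)), (0.68, 326, 185, np.float64(0.4533), np.float64(0.1685)), (0.61, 409, 340, np.float64(0.5583), np.float64(0.0296)), (0.6, 321, 217, np.float64(0.4542), np.float64(0.1408)), (0.33, 320, 325, np.float64(0.4715), np.float64(0.0323))] [(0.84, 504, 183, np.float64(0.5882), np.float64(0.1979)), (0.54, 491, 157, np.float64(0.5719), np.float64(0.2153)), (0.46, 323, 212, np.float64(0.454), np.float64(0.1504))]
[ 201    0   37  122 2424] [219.  60.] [121.  36.] 90.0 [0.3561 0.2495]
[ 461  167   78   36 2057] [500. 184.] [35. 77.] 90.0 [0.6007 0.1909]
[ 288  173   69   86 5036] [322. 216.] [85. 68.] 90.0 [0.4554 0.1375]
[537 290  68  48 605] [572. 313.] [78. 12.] 33.7 [0.7122 0.078 ]
shift [-15.72  -0.07   2.55] turn None q6 -3.9 t 48.3167
```

```bash
python3 -m crank '[8.5,-2.25,0,0,0, 8.5,-2.25,0,0,0, 8.5,-2.25,0,0,0, 8.5,-2.25,0,0,0, 8.5,-2.25,0,0,0, 8.5,-2.25,0,0,0, 8.5,-2.2,0,0,0, 8.5,0,0,0,0]'
python3 -m crank '[8.5,0,0,0,-0.12, 8.5,0,0,0,-0.12, 8.5,0,0,0,-0.12, 8.5,0,0,0,-0.12, 8.5,0,0,0,-0.12, 8.5,0,0,0,-0.12, 8.5,0,0,0,-0.12, 8.5,0,0,0,-0.12]'
python3 -m crank '[8.5,0,0,1,-0.12, 8.5,0,0,1,-0.12, 8.5,0,0,1,0, 8.5,0,0,1,0, 8.5,0,0,1,0, 8.5,0,0,0,0, 8.5,0,0,0,0, 8.5,0,0,0,0]'
python3 - <<'E'
from h import *
plan(.4762,.0078,.033);print(env.observe()['q'])
E
```

```text
time_s: 48.98
position: [0.4781, 0.0053, 0.1758]
tool_rot: [[-0.164, 0.986, -0.001], [0.986, 0.164, -0.001], [-0.001, -0.001, -1.0]]
ft_force: [0.1, -0.8, -1.2]
grip_width: 0.085
gripper_force: 0.0
time_s: 49.65
position: [0.4772, 0.0087, 0.1758]
tool_rot: [[-0.906, 0.423, -0.001], [0.423, 0.906, 0.0], [0.001, -0.0, -1.0]]
ft_force: [0.4, -0.8, 0.2]
grip_width: 0.0852
gripper_force: 0.0
time_s: 50.32
position: [0.4776, 0.0084, 0.1266]
tool_rot: [[-0.98, 0.201, 0.0], [0.201, 0.98, -0.0], [-0.0, 0.0, -1.0]]
ft_force: [-0.1, 0.1, -0.1]
grip_width: 0.0852
gripper_force: 0.0
shift [ 0.13 -0.09  9.36] turn None q6 -91.6 t 50.3167
[-1.32337658e+01  2.11089752e+01  9.50319101e+01  7.70286564e-04
  6.38463075e+01 -9.16252453e+01]
```

```bash
python3 -m crank '[8.5,0.19,-0.11,1.3,0, 8.5,0,0,1.3,0, 8.5,0,0,1.3,0, 8.5,0,0,1.3,0, 8.5,0,0,1.3,0, 8.5,0,0,1.3,0, 8.5,0,0,1.2,0, 8.5,0,0,0.3,0]' 
python3 -m crank '[7.5,0,0,0,0, 7,0,0,0,0, 6.6,0,0,0,0, 6.2,0,0,0,0, 6,0,0,0,0, 5.8,0,0,0,0, 5.5,0,0,0,0, 5.5,0,0,0,0]' 60
python3 -m crank '[5.5,0,0,0,0.04, 5.5,0,0,0,0.1, 5.5,0,0,0,0.11, 5.5,0,0,0,0.11, 5.5,0,0,0,0.11, 5.5,0,0,0,0.11, 5.5,0,0,0,0.11, 5.5,0,0,0,0.11]'
python3 -m crank '[5.5,0,0,0,0.11, 5.5,0,0,0,0.11, 5.5,0,0,0,0.11, 5.5,0,0,0,0.11, 5.5,0,0,0,0.11, 5.5,0,0,0,0.11, 5.5,0,0,0,0.1, 5.5,0,0,0,0]'
python3 - <<'E'
from h import *
s=env.observe();print(s['q'][5],s['wrist_torque'],s['ft_force'])
E
```

```text
time_s: 50.98
position: [0.4751, 0.0076, 0.0325]
tool_rot: [[-0.979, 0.201, -0.001], [0.201, 0.979, 0.0], [0.001, 0.0, -1.0]]
ft_force: [-0.7, -0.1, 0.0]
grip_width: 0.0849
gripper_force: 0.0
time_s: 51.65
position: [0.4759, 0.0075, 0.0345]
tool_rot: [[-0.98, 0.201, 0.002], [0.201, 0.98, -0.0], [-0.002, 0.0, -1.0]]
ft_force: [-1.9, 0.5, 9.0]
grip_width: 0.0606
gripper_force: 62.5
time_s: 52.32
position: [0.4757, 0.0072, 0.0345]
tool_rot: [[-0.534, 0.845, 0.001], [0.845, 0.534, -0.001], [-0.002, 0.001, -1.0]]
ft_force: [-3.2, -1.9, 9.5]
grip_width: 0.0602
gripper_force: 62.4
time_s: 52.98
position: [0.4753, 0.0072, 0.0345]
tool_rot: [[0.196, 0.981, 0.001], [0.981, -0.196, -0.001], [-0.001, 0.001, -1.0]]
ft_force: [-5.0, -3.6, 12.3]
grip_width: 0.0602
gripper_force: 62.6
-2.08856126214746 [-0.49482815  0.76232348 -0.29376678] [-5.0315101  -3.57370806 12.30395742]
```

```bash
python3 -m crank '[5.5,0,0,0,0.08, 5.5,0,0,0,0.11, 5.5,0,0,0,0.11, 5.5,0,0,0,0.11, 5.5,0,0,0,0.11, 5.5,0,0,0,0.11, 5.5,0,0,0,0.11, 5.5,0,0,0,0.06]'
python3 - <<'E'
from h import *
s=env.observe();print(s['q'][5],s['wrist_torque'],s['ft_force'])
E
python3 -m crank '[5.5,0,0,0,0.05, 5.5,0,0,0,0.05, 5.5,0,0,0,0.05, 5.5,0,0,0,0.05, 5.5,0,0,0,0, 5.5,0,0,0,0, 5.5,0,0,0,0, 5.5,0,0,0,0]'
python3 - <<'E'
from h import *
s=env.observe();print(s['q'][5],s['wrist_torque'],s['ft_force'])
E
python3 -m crank '[5.5,0,0,0,0.05, 5.5,0,0,0,0.05, 5.5,0,0,0,0.05, 5.5,0,0,0,0.05, 5.5,0,0,0,0, 5.5,0,0,0,0, 5.5,0,0,0,0, 5.5,0,0,0,0]'
python3 - <<'E'
from h import *
s=env.observe();print(s['q'][5],s['wrist_torque'],s['ft_force'])
p=shot('wrist','w15.png');np.save('w15pose.npy',p['pose'])
print(find(p,'stamp_0',.034))
E
```

```text
time_s: 53.65
position: [0.475, 0.0073, 0.0345]
tool_rot: [[0.839, 0.543, 0.0], [0.543, -0.839, -0.001], [-0.0, 0.001, -1.0]]
ft_force: [-5.2, -2.2, 11.8]
grip_width: 0.0605
gripper_force: 62.5
43.72262883214996 [-0.16900729  0.86275561  0.40530994] [-5.17209229 -2.16954965 11.7611423 ]
time_s: 54.32
position: [0.475, 0.0074, 0.0345]
tool_rot: [[0.929, 0.369, 0.0], [0.369, -0.929, -0.0], [-0.0, 0.0, -1.0]]
ft_force: [-5.0, -1.5, 11.6]
grip_width: 0.06
gripper_force: 62.7
54.91743583790695 [-0.18761132  0.84376169 -0.25523813] [-5.0185532  -1.52943721 11.55493399]
time_s: 54.98
position: [0.475, 0.0075, 0.0345]
tool_rot: [[0.984, 0.178, -0.0], [0.178, -0.984, -0.0], [-0.0, 0.0, -1.0]]
ft_force: [-5.9, -0.6, 12.3]
grip_width: 0.0603
gripper_force: 62.7
66.37234407182724 [-0.12522832  0.85540514 -0.18483474] [-5.86093891 -0.55623377 12.34700999]
[(0.84, 12, 230, np.float64(0.4747), np.float64(0.1437)), (0.8, 66, 265, np.float64(0.4614), np.float64(0.1217)), (0.56, 14, 303, np.float64(0.4368), np.float64(0.1463)), (0.45, 24, 399, np.float64(0.3783), np.float64(0.1466)), (0.32, 630, 212, np.float64(0.5297), np.float64(-0.1157))]
```

```bash
python3 -m crank '[5.5,0,0,0,0.03, 5.5,0,0,0,0.03, 5.5,0,0,0,0.03, 5.5,0,0,0,0.03, 5.5,0,0,0,0.02, 5.5,0,0,0,0, 5.5,0,0,0,0, 5.5,0,0,0,0]'
python3 - <<'E'
from h import *
s=env.observe();print(s['q'][5],s['wrist_torque'],s['ft_force'])
E
python3 -m crank '[6.5,0,0,0,0, 7.5,0,0,0,0, 8.5,0,0,0,0, 8.5,0,0,0,0, 8.5,0,0,0,0, 8.5,0,0,0,0, 8.5,0,0,0,0, 8.5,0,0,0,0]'
python3 -m crank '[8.5,0,0,-0.5,0, 8.5,0,0,-1,0, 8.5,0,0,-1.5,0, 8.5,0,0,-2,0, 8.5,0,0,-2,0, 8.5,0,0,-2,0, 8.5,0,0,-2,0, 8.5,0,0,-1,0]'
python3 - <<'E'
from h import *
plan(.459,.121,.155,(.986,.167))
E
```

```text
time_s: 55.75
position: [0.475, 0.0076, 0.0345]
tool_rot: [[0.999, 0.039, -0.0], [0.039, -0.999, -0.0], [-0.0, 0.0, -1.0]]
ft_force: [-5.8, 0.0, 12.5]
grip_width: 0.06
gripper_force: 62.7
74.37785129800632 [-0.02827752  0.87071814 -0.03837497] [-5.82804672  0.02592734 12.47288555]
time_s: 56.42
position: [0.4754, 0.0075, 0.0333]
tool_rot: [[0.999, 0.039, -0.0], [0.039, -0.999, 0.0], [-0.0, -0.0, -1.0]]
ft_force: [0.2, -0.1, -1.1]
grip_width: 0.085
gripper_force: 0.0
time_s: 57.08
position: [0.476, 0.0074, 0.1559]
tool_rot: [[0.999, 0.039, 0.003], [0.039, -0.999, -0.001], [0.003, 0.001, -1.0]]
ft_force: [1.2, 0.4, -0.5]
grip_width: 0.0855
gripper_force: 0.0
shift [ -1.25 -11.41   0.08] turn [-4.841 -1.7    1.442] q6 74.4 t 57.0833
```

```bash
python3 -m crank '[8.5,0,0,0,-0.12, 8.5,0,0,0,-0.12, 8.5,0,0,0,-0.12, 8.5,0,0,0,-0.12, 8.5,0,0,0,-0.12, 8.5,0,0,0,-0.12, 8.5,0,0,0,-0.12, 8.5,0,0,0,-0.12]'
python3 -m crank '[8.5,0,0,0,-0.12, 8.5,0,0,0,-0.12, 8.5,0,0,0,-0.12, 8.5,0,0,0,-0.12, 8.5,0,0,0,-0.12, 8.5,0,0,0,-0.14, 8.5,0,0,0,0, 8.5,0,0,0,0]' || python3 -m crank '[8.5,0,0,0,-0.12, 8.5,0,0,0,-0.12, 8.5,0,0,0,-0.12, 8.5,0,0,0,-0.12, 8.5,0,0,0,-0.12, 8.5,0,0,0,-0.12, 8.5,0,0,0,0, 8.5,0,0,0,0]'
python3 - <<'E'
from h import *
p=shot('wrist','w16.png');s=env.observe();print(s['tool_rot'].round(3).tolist())
plan(.459,.121,.155,(.986,.167))
print(find(p,'jaw_mid',.014),find(p,'stamp_0',.034))
r=np.array([.4758,.0077]);ax=np.array([.168,-.986]);ay=np.array([.986,.168]);c=r-.074*ax
g=cv2.cvtColor(p['color'],cv2.COLOR_RGB2HSV)
xs=np.arange(-104,20,1.)
for y in(-.024,.024):
    P=np.array([w2pix(p,[*(c+ax*x/1000+ay*y),.020]) for x in xs],np.float32)
    q=cv2.remap(g,P[None,:,0],P[None,:,1],cv2.INTER_LINEAR)[0]
    print(y);print(' '.join(f"{int(x)}:{a[1]}/{a[2]}" for x,a in zip(xs,q)))
E
```

```text
time_s: 57.75
position: [0.4753, 0.0075, 0.1537]
tool_rot: [[0.536, 0.844, 0.0], [0.844, -0.536, -0.0], [0.0, 0.0, -1.0]]
ft_force: [-0.4, -0.1, 0.1]
grip_width: 0.0853
gripper_force: 0.0
time_s: 58.42
position: [0.4754, 0.0075, 0.1536]
tool_rot: [[-0.144, 0.99, 0.0], [0.99, 0.144, -0.0], [-0.0, 0.0, -1.0]]
ft_force: [-0.4, -0.3, -0.2]
grip_width: 0.0851
gripper_force: 0.0
[[-0.144, 0.99, 0.0], [0.99, 0.144, -0.0], [-0.0, 0.0, -1.0]]
shift [ 1.147e+01  1.000e-02 -1.500e-01] turn [-3.165 -0.024  3.118] q6 -21.7 t 58.4667
[(0.76, 322, 47, np.float64(0.46), np.float64(0.1156)), (0.41, 321, 216, np.float64(0.4778), np.float64(-0.0134))] [(0.74, 150, 5, np.float64(0.3463), np.float64(0.1227)), (0.72, 325, 27, np.float64(0.4606), np.float64(0.1264)), (0.63, 315, 3, np.float64(0.4522), np.float64(0.1394))]
-0.024
-104:0/0 -103:0/0 -102:0/0 -101:0/0 -100:0/0 -99:0/0 -98:0/0 -97:0/0 -96:0/0 -95:0/0 -94:0/0 -93:0/0 -92:0/0 -91:0/0 -90:0/0 -89:0/0 -88:0/0 -87:0/0 -86:0/0 -85:0/0 -84:0/0 -83:0/0 -82:0/0 -81:0/0 -80:0/0 -79:0/0 -78:0/0 -77:0/0 -76:0/0 -75:0/0 -74:0/0 -73:0/0 -72:0/0 -71:0/0 -70:0
[... 1453 characters left out ...]
22 -47:24/123 -46:43/139 -45:135/216 -44:114/254 -43:110/253 -42:109/254 -41:106/254 -40:115/254 -39:126/209 -38:20/187 -37:3/242 -36:2/244 -35:3/243 -34:3/242 -33:3/242 -32:3/243 -31:7/200 -30:6/99 -29:15/81 -28:8/133 -27:4/227 -26:2/245 -25:3/245 -24:4/244 -23:4/242 -22:3/241 -21:3/241 -20:7/176 -19:13/111 -18:17/115 -17:15/117 -16:14/117 -15:14/116 -14:15/117 -13:15/116 -12:15/116 -11:17/116 -10:15/116 -9:16/117 -8:15/117 -7:14/117 -6:15/116 -5:15/116 -4:15/116 -3:15/117 -2:17/116 -1:15/116 0:17/115 1:14/115 2:16/115 3:14/116 4:13/114 5:15/115 6:13/114 7:15/115 8:14/115 9:15/116 10:13/116 11:16/115 12:15/114 13:14/115 14:14/115 15:14/115 16:17/115 17:16/115 18:15/114 19:16/114out of range
```

The jaw reads clearly: front bar −38.3 to −30.7 and carriage bar −27.7 to −19.7, 18.6 mm overall against 23 mm free. The sprung face is therefore pressed back about 4.4 mm, with the gap at 60 mm. One last check on the old stamp.

```bash
python3 - <<'E'
from h import *
for n in('top','scene'):
    p=shot(n,n+'_end.png');print(n,find(p,'punch_pad',.018),find(p,'old_stamp',.048),find(p,'stamp_0',.04))
    hsv=cv2.cvtColor(p['color'],cv2.COLOR_RGB2HSV);m=cv2.inRange(hsv,(15,100,50),(35,255,255));k,l,st,ce=cv2.connectedComponentsWithStats(m)
    for i in range(1,k):
        if 30<st[i,4]<2000: print(st[i],pix2w(p,*ce[i],.035)[:2].round(3))
E
```

```text
top [(0.55, 289, 155, np.float64(0.5928), np.float64(0.1825)), (0.17, 333, 157, np.float64(0.5904), np.float64(0.0687))] [(0.53, 281, 151, np.float64(0.597), np.float64(0.1992))] [(0.74, 294, 212, np.float64(0.4454), np.float64(0.1636)), (0.69, 306, 209, np.float64(0.4543), np.float64(0.1337)), (0.62, 301, 212, np.float64(0.4463), np.float64(0.1442)), (0.47, 354, 204, np.float64(0.4691), np.float64(0.0133)), (0.44, 297, 258, np.float64(0.3332), np.float64(0.1501))]
[290   0  53  29 531] [0.967 0.128]
[229  20  10   7  38] [0.931 0.336]
[355  73  24  26 349] [ 0.776 -0.011]
[ 60  74  44  37 831] [0.732 0.721]
[324  92  19  34 163] [0.712 0.072]
[278 141  11  24 178] [0.594 0.196]
[325 145  24  30 197] [0.581 0.062]
[151 157  52 121 258] [0.42 0.45]
[422 159  22  27 236] [ 0.56  -0.181]
[287 198  26  25 523] [0.451 0.148]
[237 243  41  12 365] [0.353 0.255]
[  0 338  39  51 743] [0.057 0.812]
[ 40 355   8   9  49] [0.076 0.749]
scene [(0.87, 343, 183, np.float64(0.5843), np.float64(0.1582)), (0.67, 291, 202, np.float64(0.4423), np.float64(0.159))] [] [(0.72, 322, 235, np.float64(0.4551
[... 287 characters left out ...]
5 ]
[558   0  40  20 526] [1.902 0.549]
[607   0  29  34 448] [1.984 0.423]
[126  30  17  18 179] [0.265 1.109]
[ 0 64 15 22 77] [-0.135  1.046]
[432  72   9  12  60] [1.07 0.41]
[24 90 43 20 96] [-0.032  0.85 ]
[326  94  48  28 678] [0.747 0.404]
[448 107  17  11 134] [1.012 0.239]
[ 125  110  129   55 1845] [0.304 0.484]
[444 121  18  10  51] [0.951 0.191]
[461 121  36  42 620] [0.965 0.098]
[161 177  17  13 121] [0.199 0.341]
[231 176  22  31 311] [0.347 0.236]
[280 187  32  31 552] [0.444 0.14 ]
[389 187  39   7 138] [0.702 0.051]
[436 193  27  19 439] [ 0.765 -0.028]
[ 344  199   50   52 1555] [0.564 0.005]
[387 285  53  22 564] [ 0.545 -0.188]
[  37  348   78   30 1217] [-0.061 -0.011]
```

```bash
python3 - <<'E'
from h import *
p=shot('top')
for f in('top0.png','t1.png','t2.png','top_end.png'):
    im=cv2.imread('pics/'+f);h=cv2.cvtColor(im,cv2.COLOR_BGR2HSV)
    m=cv2.inRange(h,(10,5,150),(40,110,255));m[:130]=0;m[185:]=0;m[:,:245]=0;m[:,322:]=0
    k,l,st,ce=cv2.connectedComponentsWithStats(m);i=1+st[1:,4].argmax()
    r=cv2.minAreaRect(np.argwhere(l==i)[:,::-1].astype(np.float32));print(f,st[i],r,pix2w(p,*r[0],.018)[:2])
E
```

```text
top0.png [ 259  136   49   36 1603] ((282.86724853515625, 153.2569122314453), (47.564842224121094, 33.76516342163086), 3.3664603233337402) [0.59634227 0.19724921]
t1.png [ 259  136   49   35 1384] ((282.8095703125, 153.33197021484375), (47.35132598876953, 32.917728424072266), 3.2704880237579346) [0.59614272 0.19738931]
t2.png [ 259  136   63   49 2003] ((290.0, 160.0), (48.0, 62.0), 90.0) [0.57941628 0.17838018]
top_end.png [ 259  136   49   36 1407] ((282.83447265625, 153.3137969970703), (47.388671875, 33.17794418334961), 3.3664608001708984) [0.5961919  0.19732742]
```

The pad hasn't moved and the old stamp is still centred on it, so I'm handing the job in.

```bash
python3 -c "
from rig import env
print(env.close_job())"
```

```text
the job is handed in; nothing more can be done
None
```

The job is handed in, though the hand-in returned no verdict: the old stamp stands on the punching pad, and the three tray stamps are clamped crosswise between the jaws with the sprung face pressed back about 4.4 mm by camera measurement.

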